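# Wedge a drill-bit box back into its sprung carrier

### The job

The plywood carrier holds a row of teal drill-bit boxes, and its spring-loaded pressure plate has closed up most of the space where one box was taken out. Put the box that stands alone on the bench back into that gap in the row, between the two boxes on either side of it, easing them apart against the spring: upright, latch facing out like the others, standing on the carrier's floor and pushed fully home until the spines of the whole row are flush. Do not tip over or pull out any box, and do not ram the box or the carrier.

Things in the scene. Friction and masses are not known exactly. Their poses are not given: they have to be found in the camera images.
- carrier: Open plywood carrier, fixed to the bench. Origin: middle of its underside; x points into its depth, away from the open front, y along the row (left seen from the front), z up. Floor 12 mm thick, x -67 to +67 mm. Left end: board, inner face at y +115 mm. Right end: sprung plate, behind it a board at y -80 to -95 mm with spring barrels to y -145 mm. End boards 162 mm high. Front and top are open.
- back_stop (a point): Middle of the carrier's back board, on its front face, 65 mm above the bench: carrier x +55 mm; the board is 117 mm high. Carrier axes. A box that is home touches it with its hinge knuckles, its origin then at carrier x 0 and its spine 51 mm before that, 16 mm behind the front edge of the floor.
- pressure_plate (a joint): Travel (m) of the sprung pressure plate towards carrier -y: 0 = at rest, face at carrier y -26 mm; stop at 0.036; a full row holds it at 0.023 to 0.028. Plywood, guided, stays parallel; front edge at carrier x -60 mm, 13 to 138 mm above the bench. The spring pushes with about 3 N at rest, 6 N with the row full.
- loose_box: The box to put back, alone on the bench: closed teal drill-bit box, hard, sharp edges, about 0.42 kg, standing on its short end, 170 mm high. Origin at mid height on one broad face. Its y points down. Its z is the thickness: it reaches 0 to +41 mm along z. Its x is the depth: latch side (spine) at -51 mm, back at +49 mm; on the back two hinge knuckles, 6 mm wide at z 27 mm, reach x +55 mm.
- loose_latch (a point): Face of the loose box's latch, at mid height and mid thickness of its spine, 55 mm before the box's origin; the latch is 30 mm high, 14 mm wide and 4 mm proud of the spine. A box that is clamped in the row nods forward instead of sliding when its spine is pushed above the latch; below the latch it slides, at roughly 8 to 15 N.
- box_left: Loose box at the left end of the row, same sizes and axes as the loose box; its x lies along the carrier's x, its z along carrier +y, its origin on its right face. All boxes of the row stand upright on the floor, home at the back stop.
- box_middle: Same as box_left, second from the left: left neighbour of the gap. It may stand up to 5 mm off box_left.
- box_right: Same as box_left, right neighbour of the gap; it stands against the pressure plate. The gap is 12 to 17 mm wide; the box to put in is 41 mm thick.

How it is judged:
At the end, for the whole second after the job is handed in: All four boxes stand in the carrier, upright (within 3.5 degrees), on its floor (within 4 mm), home at the back stop (within 6 mm) and at rest, the loose box with its latch outwards between the middle and the right box, the pressure plate held back by the full row (angle between each of loose_box, box_left, box_middle, box_right's own y axis and vertical above 3.08 rad and z of loose_box in the frame of carrier between 0.092 and 0.101 m and x of loose_box in the frame of carrier between -0.006 and 0.006 m and linear speed of each of loose_box, box_left, box_middle, box_right below 0.02 m/s and z of box_left in the frame of carrier between 0.092 and 0.101 m and x of box_left in the frame of carrier between -0.006 and 0.006 m and z of box_middle in the frame of carrier between 0.092 and 0.101 m and x of box_middle in the frame of carrier between -0.006 and 0.006 m and z of box_right in the frame of carrier between 0.092 and 0.101 m and x of box_right in the frame of carrier between -0.006 and 0.006 m and x of loose_latch in the frame of carrier below -0.03 m and y of loose_box in the frame of carrier between -0.04 and 0.01 m and y of box_right in the frame of carrier below -0.04 m and y of box_middle in the frame of carrier above 0.01 m and y of box_left in the frame of carrier above 0.06 m and value of joint pressure_plate above 0.015 m); the robot touches nothing.
It fails at once if a box of the row is tipped over (more than 20 degrees) (angle between any of box_left, box_middle, box_right's own y axis and vertical below 2.79 rad).
It fails at once if a box of the row is pulled out of the row (more than 30 mm forward) (x of any of box_left, box_middle, box_right in the frame of carrier below -0.03 m).
It fails at once if the loose box is tipped over (more than 50 degrees) (angle between loose_box's own y axis and vertical below 2.27 rad).
It fails at once if the box is rammed against the carrier or the robot against the carrier (more than 60 N) (contact force between any of loose_box, the arm and carrier above 60 N).
It also fails if it takes over 61 s, if anything falls off the work surface, if the arm or the gripper's body presses on something with over 40 N, if the wrist force passes 120 N, or if a joint passes its speed limit or range.

### The arm

A 6-joint arm with a two-finger parallel gripper is mounted at the origin on a cart in front of the work surface, level with it; the furniture and walls round the work are solid. World frame = base frame: x ahead of the robot, y to its left, z up, the work surface at z = 0. Lengths are in m, angles in rad, forces in N, time in s.
With the tool pointing down it reaches from about 0.25 to 0.85 m from the base axis. Payload 12.5 kg.
Tool frame: the origin (TCP) lies at the very end of the fingers, on their centre line; the grasp point (between the pads) lies 19 mm behind it; z points along the fingers, x is the direction in which the jaws open and shut, and the axes are right-handed (so a half turn about z gives the same grasp; the last joint's range is limited). The gripper opens to 93 mm and grips with 3 to 60 N. Pads are 15 mm wide; open, the fingers measure 128 mm over their backs; the gripper's body (75 mm by 188 mm) begins 65 mm behind the grasp point.
Start: joints at [-0.085, 0.351, 1.652, -0, 1.139, -0.085], TCP at [0.55, 0, 0.219] pointing down, gripper open.
Joint ranges: [-2.75, 2.75], [-0.79, 2.1], [0.01, 2.65], [-1.57, 4.71], [0.07, 3.14], [-2.87, 2.87]. Speed limits (rad/s): [2.22, 2.22, 2.79, 3.14, 3.14, 3.14].

### API

Orientations are given as a unit quaternion [w, x, y, z].
In Python, from rig import bot, effector, viewer, job gives the robot as it stands. Calls block until the motion is done:
- bot.movep(position, orientation): joint-space move of the TCP to a pose.
- bot.move_straight(position, rotation=None, feed=0.15, f_stop=None): straight line of the TCP; rotation=None keeps the orientation; feed is the mean speed in m/s. With f_stop (N) it stops when the force on the tool has changed by that much, and returns True; else False.
- bot.movej(angles): joint-space move.
- effector.set_gripper(opening, newtons=None): finger opening in m; newtons is the grip in N (None keeps the last); returns when the fingers have stopped.
- bot.wait(seconds).
- bot.ik(position, orientation): joint angles nearest the present ones, or None.
- bot.observe(): the state.
- viewer.get_image(name): name is "scene" or "side" or "wrist"; returns the picture (400x640x3 uint8, blue, green, red); there is no depth.
- viewer.calibration(name): a dict with "K" (3x3 intrinsics, pixels), "eye" and "orientation" of the camera in the world; the wrist camera has in their place "mount" (4x4, takes a point from camera to tool coordinates, whose origin is the TCP and whose axes are the tool frame's). Camera axes: x right, y up, looking along -z (the intrinsics and any distortion apply to the point x, -y, -z); pixel columns grow to the right and rows downward; lengths in m; the calibration is good to about 2 mm. A picture is of the moment at which its call begins: read the wrist's pose just before it. calibration takes no time and is no camera call.
A pose or a line that the arm cannot do raises bot.MotionError and nothing moves.
- job.close_job(): hands the job in, once; it reports no verdict.
The state is a dict: "clock": time; "q": joint angles; "dq": joint speeds; "joint_torque": joint torques, N m; "position": TCP position; "tcp_rot": TCP orientation; "contact_force": force on the tool from outside, world axes, zero at the start; "moment": the same for the moment, N m; "opening": finger opening in m.
Only numpy, scipy, OpenCV 4.12 (cv2) and the standard library are available. Lean on these libraries where they do the work, as an engineer would, in place of code of your own. Each camera call takes 0.05 s, during which the arm holds its last target.

## Working session

There is one attempt and no reset: what is moved stays moved. The work goes in short steps, each a Python script; the robot and the scene stay as the last script left them, time stands still between calls to the robot, and variables do not carry over. Pictures are saved under pics/ and viewed, and the job is handed in when it is done.

```bash
ls; mkdir -p pics; python3 - <<'E'
from rig import bot, effector, viewer, job
import cv2
for n in ["scene","side","wrist"]:
    im=viewer.get_image(n); cv2.imwrite(f"pics/a_{n}.png",im)
    print(n,viewer.calibration(n))
o=bot.observe();print(o)
E
```

```text
pics
scene {'K': array([[375.35469126,   0.        , 319.5307645 ],
       [  0.        , 375.35469126, 201.97442679],
       [  0.        ,   0.        ,   1.        ]]), 'eye': array([ 0.79708072, -0.81901715,  0.57630358]), 'orientation': array([0.85790682, 0.46458703, 0.0975424 , 0.19657128])}
side {'K': array([[398.74184228,   0.        , 321.08597768],
       [  0.        , 398.74184228, 195.37048873],
       [  0.        ,   0.        ,   1.        ]]), 'eye': array([ 1.33275266, -0.35279593,  0.58465496]), 'orientation': array([0.69000881, 0.39605499, 0.31355861, 0.51837176])}
wrist {'K': array([[336.28434554,   0.        , 323.0612877 ],
       [  0.        , 336.28434554, 198.67255832],
       [  0.        ,   0.        ,   1.        ]]), 'mount': array([[ 9.99999483e-01, -6.38858146e-04,  7.91018811e-04,
        -4.43250177e-04],
       [-4.31244021e-04, -9.71007425e-01, -2.39048936e-01,
        -6.71164742e-02],
       [ 9.20803500e-04,  2.39048472e-01, -9.71007199e-01,
        -1.66230488e-01],
       [ 0.00000000e+00,  0.00000000e+00,  0.00000000e+00,
         1.00000000e+00]])}
{'clock': 0.15, 'q': array([-8.45684998e-02,  3.51120703e-01,  1.65226624e+00,  4.28112822e-06,
        1.13908152e+00, -8.46191993e-02]), 'dq': array([-1.88465630e-03, -1.00034749e-03, -2.40684253e-03, -5.62463701e-05,
        2.99124572e-04,  3.04333910e-04]), 'joint_torque': array([ 9.91285888e-04, -4.97462654e+01, -2.85344088e+01,  6.99646957e-02,
        2.45898723e-02, -7.18797719e-05]), 'position': array([5.49742780e-01, 6.57882291e-05, 2.18224703e-01]), 'tcp_rot': array([-3.89367808e-05,  9.99999904e-01,  2.44532205e-05, -4.36175486e-04]), 'contact_force': array([ 0.21633523,  0.2314363 , -0.29228155]), 'moment': array([0.00283579, 0.03785806, 0.01718515]), 'opening': 0.09296614113627796}
```

View pics/a_scene.png

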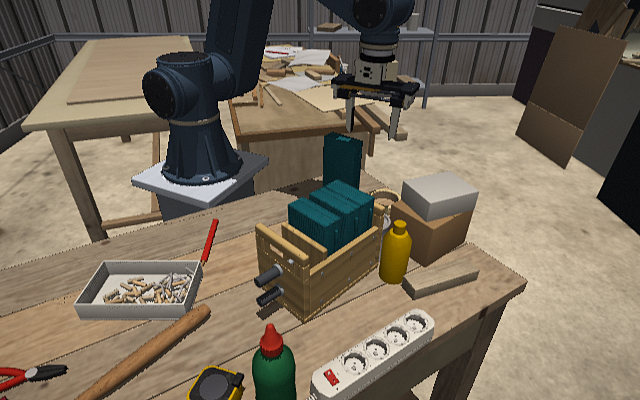

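View pics/a_side.png

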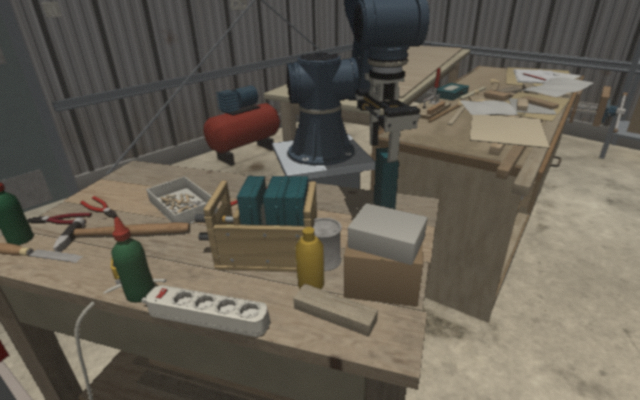

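View pics/a_wrist.png

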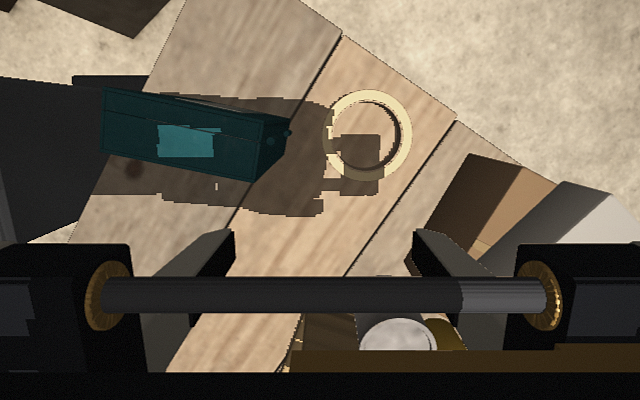

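```bash
cat > h.py <<'E'
import numpy as np, cv2
from scipy.spatial.transform import Rotation as R
def q2R(q): return R.from_quat([q[1],q[2],q[3],q[0]]).as_matrix()
def R2q(M):
    x,y,z,w=R.from_matrix(M).as_quat(); return [w,x,y,z]
def cam(cal,o=None):
    K=np.array(cal['K'])
    if 'mount' in cal:
        T=np.eye(4);T[:3,:3]=q2R(o['tcp_rot']);T[:3,3]=o['position']
        C=T@np.array(cal['mount']); return K,C[:3,3],C[:3,:3]
    return K,np.array(cal['eye']),q2R(cal['orientation'])
def proj(c,P):
    K,e,Rm=c; p=(np.atleast_2d(P)-e)@Rm; p=p*[1,-1,-1]
    u=p@K.T; return u[:,:2]/u[:,2:]
def ray(c,uv):
    K,e,Rm=c; d=np.linalg.inv(K)@[uv[0],uv[1],1]; d=d*[1,-1,-1]; return e,Rm@d
def onplane(c,uv,z):
    e,d=ray(c,uv); return e+d*(z-e[2])/d[2]
def crop(n,out,x0,y0,x1,y1,s):
    im=cv2.imread(n)[y0:y1,x0:x1]; cv2.imwrite(out,cv2.resize(im,None,fx=s,fy=s,interpolation=cv2.INTER_CUBIC))
E
python3 - <<'E'
from h import *
crop('pics/a_scene.png','pics/c_scene.png',240,120,400,330,3.5) if 0 else crop('pics/a_scene.png','pics/c_scene.png',240,125,410,325,3)
crop('pics/a_side.png','pics/c_side.png',190,130,350,280,4)
crop('pics/a_wrist.png','pics/c_wrist.png',70,60,320,220,3)
E
```

```text
(no output)
```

View pics/c_scene.png

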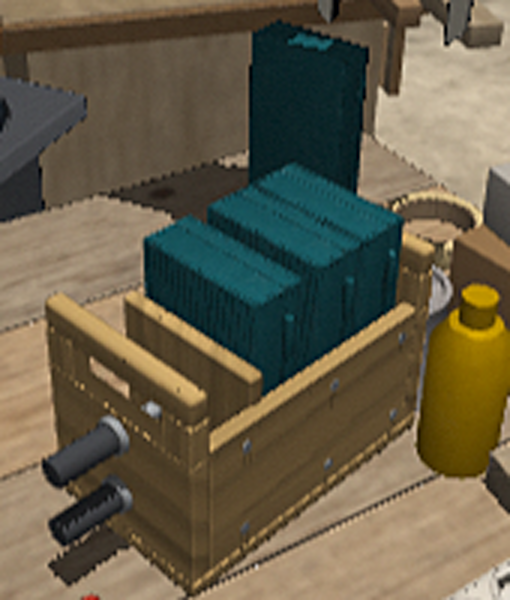

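View pics/c_side.png

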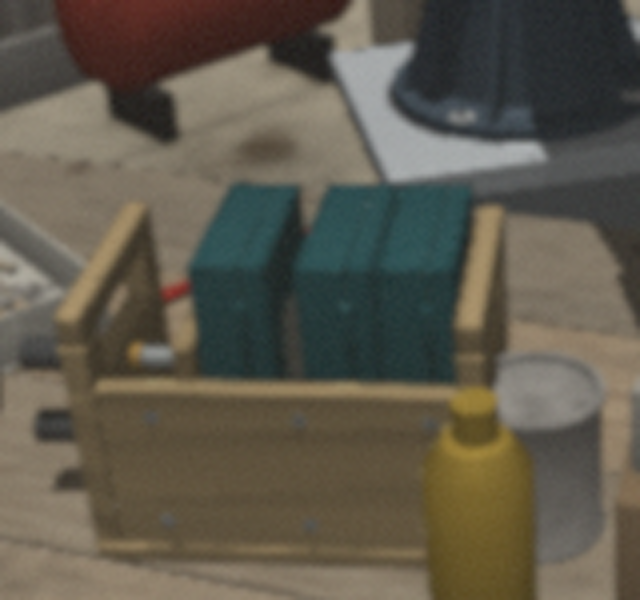

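View pics/c_wrist.png

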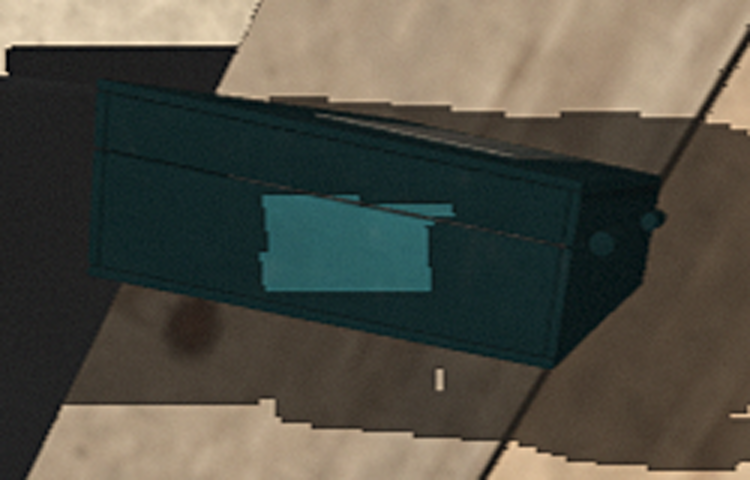

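```bash
python3 - <<'E'
from h import *
from rig import bot, viewer
o=bot.observe()
w=cam(viewer.calibration('wrist'),o); s=cam(viewer.calibration('scene')); d=cam(viewer.calibration('side'))
print('loose top')
for p in [(98,80),(580,180),(552,368),(90,275)]:
    print(np.round(onplane(w,(p[0]/3+70-.33,p[1]/3+60-.33),.170),4))
print('scene')
for n,p in dict(Rbr=(262,306),Rbl=(300,275),Rfl=(190,218),Rfr=(145,240),Mbr=(315,268),Lbl=(403,215),Lfl=(293,163),Mfr=(208,207)).items():
    print(n,np.round(onplane(s,(p[0]/3+240-.33,p[1]/3+125-.33),.182),4))
print('corner0',np.round(onplane(s,(193/3+240,592/3+125),0),4))
print('side')
for n,p in dict(Rbr=(195,268),Rbl=(283,272),Rfl=(300,187),Rfr=(237,185),Mbr=(298,272),Lbl=(460,272),Lfl=(470,187),Mfr=(333,187)).items():
    print(n,np.round(onplane(d,(p[0]/4+190-.37,p[1]/4+130-.37),.182),4))
E
```

```text
loose top
[0.4149 0.0846 0.17  ]
[0.5118 0.0649 0.17  ]
[0.504  0.0253 0.17  ]
[0.4071 0.0452 0.17  ]
scene
Rbr [ 0.5909 -0.3392  0.182 ]
Rbl [ 0.5987 -0.3007  0.182 ]
Rfl [ 0.51   -0.2739  0.182 ]
Rfr [ 0.4966 -0.3094  0.182 ]
Mbr [ 0.604  -0.2899  0.182 ]
Lbl [ 0.6329 -0.208   0.182 ]
Lfl [ 0.5416 -0.1776  0.182 ]
Mfr [ 0.5144 -0.2567  0.182 ]
corner0 [ 0.5804 -0.4075  0.    ]
side
Rbr [ 0.5923 -0.3354  0.182 ]
Rbl [ 0.6105 -0.2922  0.182 ]
Rfl [ 0.5155 -0.2694  0.182 ]
Rfr [ 0.5018 -0.3035  0.182 ]
Mbr [ 0.6128 -0.2848  0.182 ]
Lbl [ 0.6381 -0.2053  0.182 ]
Lfl [ 0.5453 -0.1774  0.182 ]
Mfr [ 0.5213 -0.2515  0.182 ]
```

```bash
cat >> h.py <<'E'
def tool(yaw,tilt):
    """yaw (deg, world) of approach direction, tilt deg below horizontal; camera above"""
    y=np.radians(yaw);t=np.radians(tilt)
    z=np.array([np.cos(y)*np.cos(t),np.sin(y)*np.cos(t),-np.sin(t)])
    x=np.array([np.sin(y),-np.cos(y),0]); return np.column_stack([x,np.cross(z,x),z])
E
python3 - <<'E'
from h import *
from rig import bot
for tilt in (0,15,30,45,60):
  for nm,p,yaws in [('loose',(.42,.055,.09),(-11.5,)),('pre',(.42,-.25,.1),(18,-17)),('ins',(.5,-.27,.1),(18,-17)),('push',(.52,-.29,.06),(-17,)),('look',(.36,-.2,.25),(-17,))]:
    for y in yaws:
      r=bot.ik(list(p),R2q(tool(y,tilt))); print(tilt,nm,y,None if r is None else np.round(r,2))
E
```

```text
0 loose -11.5 [ 0.39  1.21  2.52  3.82  2.05 -1.22]
0 pre 18 [-1.26  0.96  2.16  1.57  1.57 -1.55]
0 pre -17 [-1.03  1.08  2.46  2.36  1.86 -1.84]
0 ins 18 [-1.09  0.96  2.03  1.73  1.55 -1.42]
0 ins -17 [-0.83  0.99  2.31  2.6   1.71 -1.65]
0 push -17 [-0.83  1.08  2.21  2.6   1.7  -1.65]
0 look -17 None
15 loose -11.5 [ 0.36  0.93  2.61  3.68  1.64 -1.37]
15 pre 18 [-1.24  0.76  2.21  1.55  1.31 -1.4 ]
15 pre -17 [-1.01  0.81  2.52  2.45  1.45 -1.69]
15 ins 18 [-1.07  0.78  2.08  1.67  1.27 -1.28]
15 ins -17 [-0.82  0.76  2.35  2.62  1.29 -1.56]
15 push -17 [-0.81  0.88  2.26  2.62  1.31 -1.57]
15 look -17 None
30 loose -11.5 [ 0.29  0.59  2.61  3.62  1.1  -1.54]
30 pre 18 [-1.16  0.58  2.22  1.47  1.05 -1.18]
30 pre -17 [-0.94  0.53  2.49  2.46  0.96 -1.49]
30 ins 18 [-1.01  0.63  2.07  1.55  1.   -1.06]
30 ins -17 [-0.78  0.56  2.32  2.56  0.82 -1.41]
30 push -17 [-0.78  0.69  2.24  2.59  0.86 -1.44]
30 look -17 [-1.04 -0.19  2.58  1.79  0.64 -0.7 ]
45 loose -11.5 [ 0.2   0.34  2.53  3.71  0.54 -1.78]
45 pre 18 [-1.05  0.44  2.19  1.27  0.81 -0.86]
45 pre -17 [-0.85  0.35  2.4   2.23  0.49 -1.13]
45 ins 18 [-0.91  0.52  2.03  1.28  0.77 -0.71]
45 ins -17 [-0.72  0.43  2.22  2.25  0.38 -1.02]
45 push -17 [-0.73  0.56  2.15  2.35  0.43 -1.14]
45 look -17 [-0.9  -0.24  2.42  1.03  0.49  0.14]
60 loose -11.5 None
60 pre 18 [-0.91  0.37  2.12  0.88  0.66 -0.37]
60 pre -17 [-0.76  0.29  2.25  1.09  0.26  0.08]
60 ins 18 [-0.8   0.47  1.95  0.83  0.66 -0.2 ]
60 ins -17 [-0.67  0.4   2.07  0.8   0.25  0.47]
60 push -17 [-0.67  0.52  2.01  1.01  0.22  0.24]
60 look -17 [-0.78 -0.19  2.26  0.4   0.63  0.81]
```

```bash
python3 - <<'E'
from h import *
from rig import bot,viewer
bot.movep([.37,-.19,.26],R2q(tool(-17,35)))
o=bot.observe(); im=viewer.get_image('wrist'); cv2.imwrite('pics/b.png',im)
import pickle; pickle.dump(o,open('b.pkl','wb')); print(o['clock'],o['position'],o['q'])
E
```

```text
1.525 [ 0.37061298 -0.19006219  0.26048674] [-0.91890505 -0.24625252  2.5123817   1.54167893  0.49915309 -0.35894069]
```

View pics/b.png

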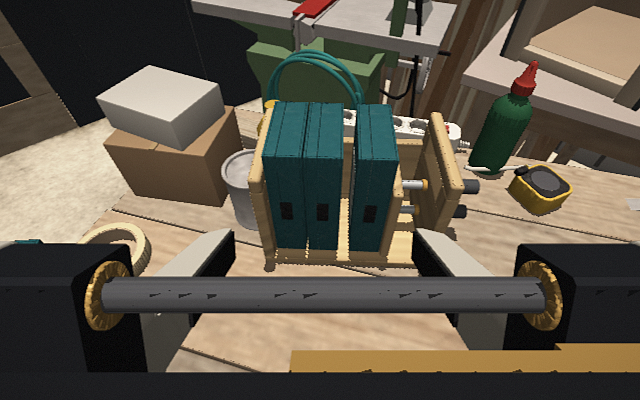

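```bash
python3 - <<'E'
from h import *
crop('pics/b.png','pics/b2.png',240,90,480,275,3.3)
E
```

```text
(no output)
```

View pics/b2.png

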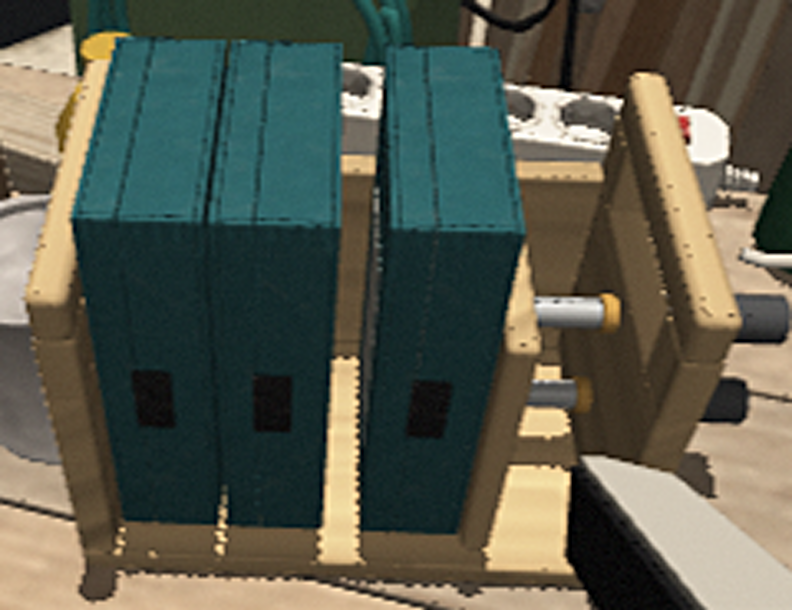

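```bash
cat > fit.py <<'E'
from h import *
from rig import viewer
import pickle
from scipy.optimize import least_squares
o=pickle.load(open('b.pkl','rb'))
W=cam(viewer.calibration('wrist'),o); S=cam(viewer.calibration('scene')); D=cam(viewer.calibration('side'))
T=.182;B=.012;f=-.051;b=.049
obs=[]
def add(c,off,s,d):
    for (box,side,x,z),p in d.items(): obs.append((c,box,side,x,z,np.array(p)/s+off-.5+.5/s))
add(W,np.array([240,90]),3.3,{(0,1,f,T):(72,220),(1,0,f,T):(340,228),(2,1,f,T):(388,230),(2,0,f,T):(524,234),(0,0,f,T):(209,222),(1,1,f,T):(212,222),
 (0,1,b,T):(117,40),(1,0,b,T):(341,45),(2,1,b,T):(385,45),(2,0,b,T):(499,48),(0,1,f,B):(122,520),(1,0,f,B):(322,527),(2,1,f,B):(362,530),(2,0,f,B):(462,532)})
add(S,np.array([240,125]),3,{(2,0,b,T):(262,306),(2,1,b,T):(300,275),(2,1,f,T):(190,218),(2,0,f,T):(145,240),(1,0,b,T):(315,268),(0,1,b,T):(403,215),(0,1,f,T):(293,163),(1,0,f,T):(208,207)})
add(D,np.array([190,130]),4,{(2,0,b,T):(195,268),(2,1,b,T):(283,272),(2,1,f,T):(300,187),(2,0,f,T):(237,185),(1,0,b,T):(298,272),(0,1,b,T):(460,272),(0,1,f,T):(470,187),(1,0,f,T):(333,187)})
def res(p,full=False):
    r=[]
    c,s=np.cos(p[2]),np.sin(p[2])
    for (cm,box,side,x,z,uv) in obs:
        y=p[3+box]+.041*side
        P=[p[0]+c*x-s*y,p[1]+s*x+c*y,z]
        r.append(proj(cm,P)[0]-uv)
    r=np.array(r); 
    if full: return r
    # weight wrist more: error in px
    return np.concatenate([r.ravel(),[(p[3]-.074)*0]])
# y offset degenerate with p0,p1: fix box_left y via carrier gauge = 0.0 first
g=lambda q:res([q[0],q[1],q[2],0,q[3],q[4]])
s=least_squares(g,[.58,-.24,-.3,-.04,-.1],loss='soft_l1')
print(s.x,np.degrees(s.x[2])); print('gap M-L',-s.x[3]-.041,'gap',s.x[3]-s.x[4]-.041)
print(np.round(res([*s.x[:3],0,*s.x[3:]],True),1).tolist())
E
python3 fit.py
```

```text
[ 0.57408692 -0.23059312 -0.33459287 -0.04141826 -0.09754938] -19.170759277443178
gap M-L 0.0004182618090666085 gap 0.015131115842004453
[[0.1, -0.4], [0.4, -0.5], [1.0, -0.7], [0.8, -0.8], [-1.0, 0.2], [-1.5, 0.2], [-0.2, -1.2], [0.2, -1.1], [-0.5, -0.8], [-0.7, -0.9], [1.6, 0.8], [0.2, 0.7], [-1.0, 0.2], [-1.6, 0.6], [-1.3, -0.5], [1.7, 0.3], [0.4, -2.0], [-0.4, -1.2], [2.2, -0.7], [0.5, 0.1], [-0.5, -0.8], [-0.1, -1.1], [-1.9, -0.6], [-4.4, -1.4], [0.4, -1.6], [-1.5, -1.3], [-0.9, -1.3], [-1.7, -0.8], [0.4, -1.2], [-1.3, -1.6]]
```

```bash
cat >> fit.py <<'E'
for sel in (slice(0,14),slice(14,22),slice(22,30)):
    O=obs[:]; obs[:]=O[sel]
    s=least_squares(g,[.58,-.24,-.3,-.04,-.1],loss='soft_l1'); print(np.round(s.x,4),np.degrees(s.x[2]),s.cost); obs[:]=O
E
python3 fit.py|tail -3
```

```text
[ 0.5738 -0.2307 -0.3385 -0.0414 -0.0976] -19.395253861286477 7.126279623434705
[ 0.5747 -0.2316 -0.327  -0.0444 -0.0982] -18.73514539243387 4.754444106107021
[ 0.5791 -0.2303 -0.31   -0.0401 -0.0941] -17.759431587109002 3.77451888660718
```

```bash
cat >> h.py <<'E'
GO=np.array([.574,-.2308]); GY=-19.1
def G2W(p):
    c,s=np.cos(np.radians(GY)),np.sin(np.radians(GY)); return np.array([GO[0]+c*p[0]-s*p[1],GO[1]+s*p[0]+c*p[1]])
def rot(a): a=np.radians(a); return np.array([[np.cos(a),-np.sin(a)],[np.sin(a),np.cos(a)]])
LY=-11.6
LO=np.array([.4071,.0452])+rot(LY)@[.051,0]   # loose box origin xy
TILT=30
# TCP in box axes (x, z) for grasp
GX=-.040; TB=np.array([GX+.019*np.cos(np.radians(TILT)),.0205]); GH=.085
ZT=GH-.019*np.sin(np.radians(TILT))  # tcp height above box bottom
def tcp_for_corner(cg,rel,lift):
    """box back-right corner at G xy, box yaw rel to G; lift=height of box bottom"""
    d=TB-np.array([.049,0]); p=np.array(cg)+rot(rel)@d
    w=G2W(p); return [w[0],w[1],ZT+lift], R2q(tool(GY+rel,TILT))
E
python3 - <<'E'
from h import *
from rig import bot
p=LO+rot(LY)@TB; print(LO,p,ZT)
for dz in (0,.03,.06,.1,.14,.18):
    r=bot.ik([*p,ZT+dz],R2q(tool(LY,TILT))); print(dz,None if r is None else np.round(r,2))
for w in [(.42,-.05,.12,-5),(.41,-.12,.12,0)]:
    r=bot.ik(list(w[:3]),R2q(tool(w[3],TILT))); print(w,None if r is None else np.round(r,2))
for cg,rel in [((-.085,-.049),35),((-.048,-.049),35),((-.045,-.075),35),((-.03,-.085),0),((.02,-.085),0)]:
    a,b=tcp_for_corner(cg,rel,.016); r=bot.ik(a,b); print(cg,np.round(a,3),None if r is None else np.round(r,2))
E
```

```text
[0.45705834 0.03494503] [0.43811583 0.0597608 ] 0.07550000000000001
0 [ 0.29  0.64  2.56  3.62  1.1  -1.54]
0.03 [ 0.29  0.51  2.57  3.65  0.99 -1.61]
0.06 [ 0.29  0.38  2.57  3.7   0.88 -1.69]
0.1 [ 0.29  0.21  2.55  3.8   0.72 -1.84]
0.14 [ 0.29  0.05  2.53  3.97  0.59 -2.04]
0.18 [ 0.29 -0.08  2.48  4.21  0.48 -2.32]
(0.42, -0.05, 0.12, -5) None
(0.41, -0.12, 0.12, 0) [-0.84  0.45  2.62  2.27  1.   -1.5 ]
(-0.085, -0.049) [ 0.402 -0.249  0.092] [-1.2   0.6   2.26  1.5   1.05 -1.25]
(-0.048, -0.049) [ 0.437 -0.262  0.092] [-1.13  0.61  2.2   1.54  1.03 -1.19]
(-0.045, -0.075) [ 0.432 -0.287  0.092] [-1.17  0.63  2.15  1.48  1.04 -1.15]
(-0.03, -0.085) [ 0.456 -0.258  0.092] [-0.83  0.57  2.42  2.6   0.92 -1.48]
(0.02, -0.085) [ 0.503 -0.275  0.092] [-0.75  0.59  2.31  2.64  0.83 -1.44]
```

```bash
python3 - <<'E'
from h import *
from rig import bot
for x in (.44,.46,.48,.5):
  for z in (.14,.18):
    for (y,yaw) in [(.02,-10),(-.03,-8),(-.08,-4),(-.12,0)]:
      r=bot.ik([x,y,z],R2q(tool(yaw,TILT))); print(x,y,z,None if r is None else np.round(r,2))
E
```

```text
0.44 0.02 0.14 [ 0.07  0.35  2.61  3.42  0.87 -1.63]
0.44 -0.03 0.14 [-0.22  0.34  2.63  3.06  0.88 -1.55]
0.44 -0.08 0.14 [-0.53  0.35  2.61  2.62  0.89 -1.47]
0.44 -0.12 0.14 [-0.74  0.36  2.56  2.29  0.89 -1.38]
0.44 0.02 0.18 [ 0.07  0.16  2.59  3.49  0.68 -1.72]
0.44 -0.03 0.18 [-0.22  0.15  2.61  3.04  0.67 -1.53]
0.44 -0.08 0.18 [-0.53  0.16  2.6   2.52  0.71 -1.31]
0.44 -0.12 0.18 [-0.74  0.19  2.54  2.16  0.78 -1.18]
0.46 0.02 0.14 [ 0.07  0.36  2.56  3.43  0.83 -1.64]
0.46 -0.03 0.14 [-0.2   0.35  2.59  3.08  0.84 -1.56]
0.46 -0.08 0.14 [-0.48  0.36  2.57  2.66  0.85 -1.46]
0.46 -0.12 0.14 [-0.69  0.37  2.52  2.33  0.86 -1.36]
0.46 0.02 0.18 [ 0.07  0.19  2.55  3.49  0.66 -1.73]
0.46 -0.03 0.18 [-0.2   0.18  2.57  3.06  0.65 -1.54]
0.46 -0.08 0.18 [-0.48  0.19  2.55  2.56  0.69 -1.32]
0.46 -0.12 0.18 [-0.69  0.21  2.51  2.21  0.75 -1.18]
0.48 0.02 0.14 [ 0.06  0.37  2.52  3.43  0.8  -1.65]
0.48 -0.03 0.14 [-0.18  0.37  2.54  3.09  0.81 -1.56]
0.48 -0.08 0.14 [-0.45  0.37  2.52  2.69  0.82 -1.45]
0.48 -0.12 0.14 [-0.64  0.38  2.48  2.37  0.83 -1.35]
0.48 0.02 0.18 [ 0.06  0.22  2.5   3.49  0.64 -1.73]
0.48 -0.03 0.18 [-0.18  0.2   2.52  3.08  0.63 -1.54]
0.48 -0.08 0.18 [-0.45  0.21  2.51  2.6   0.67 -1.33]
0.48 -0.12 0.18 [-0.64  0.24  2.46  2.25  0.73 -1.18]
0.5 0.02 0.14 [ 0.06  0.38  2.47  3.43  0.77 -1.66]
0.5 -0.03 0.14 [-0.17  0.38  2.49  3.11  0.78 -1.56]
0.5 -0.08 0.14 [-0.41  0.38  2.48  2.72  0.79 -1.44]
0.5 -0.12 0.14 [-0.6   0.4   2.44  2.4   0.8  -1.33]
0.5 0.02 0.18 [ 0.06  0.24  2.46  3.49  0.62 -1.74]
0.5 -0.03 0.18 [-0.17  0.23  2.48  3.1   0.61 -1.55]
0.5 -0.08 0.18 [-0.41  0.24  2.47  2.64  0.64 -1.33]
0.5 -0.12 0.18 [-0.6   0.26  2.42  2.29  0.7  -1.18]
```

```bash
python3 - <<'E'
from h import *
from rig import bot,viewer,effector
p=LO+rot(LY)@TB; q=R2q(tool(LY,TILT))
bot.movep([*p,ZT+.165],q)
print(bot.move_straight([*p,ZT],feed=.12,f_stop=8), bot.observe()['position'])
o=bot.observe();cv2.imwrite('pics/d_w.png',viewer.get_image('wrist'));cv2.imwrite('pics/d_s.png',viewer.get_image('scene'))
print(o['clock'],o['contact_force'])
E
```

```text
False [0.43826645 0.05980169 0.07598343]
5.2917 [0.49427227 0.23318202 0.2219817 ]
```

View pics/d_w.png

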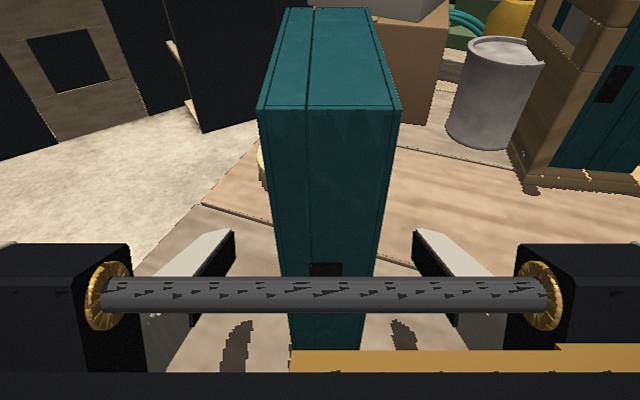

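View pics/d_s.png

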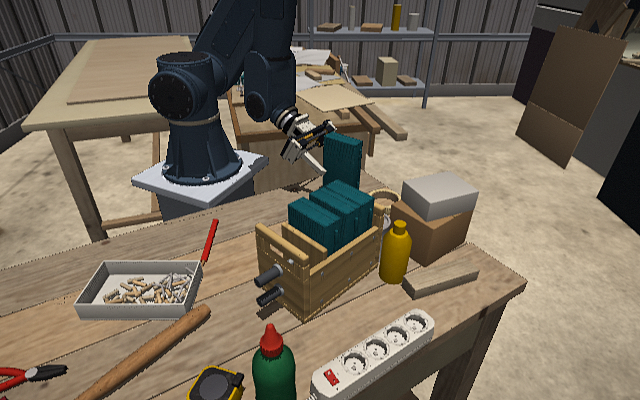

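```bash
python3 - <<'E'
from h import *
from rig import bot,viewer,effector
effector.set_gripper(.03,55)
o=bot.observe();print(o['clock'],o['opening'],o['contact_force'],o['position'])
p=o['position']
bot.move_straight([p[0],p[1],p[2]+.075],feed=.1)
o=bot.observe();print(o['opening'],o['contact_force'],o['moment'])
bot.move_straight([.45,-.05,.15],R2q(tool(-8,TILT)),feed=.15)
a,b=tcp_for_corner((-.085,-.049),35,.075)
bot.move_straight(a,b,feed=.15)
a,b=tcp_for_corner((-.085,-.049),35,.022)
bot.move_straight(a,b,feed=.1)
o=bot.observe();print(o['clock'],o['position'],a,o['contact_force'])
import pickle;pickle.dump(o,open('e.pkl','wb'))
for n in('wrist','scene','side'): cv2.imwrite(f'pics/e_{n}.png',viewer.get_image(n))
crop('pics/e_scene.png','pics/e_sc.png',220,110,420,330,2.7)
crop('pics/e_side.png','pics/e_sd.png',190,110,370,280,4)
E
```

```text
6.2583 0.040240689595303365 [-0.63167926 -1.0558913   0.64461286] [0.43799674 0.05969131 0.07543824]
0.04074034628475026 [ 0.21288237  0.08335063 -4.41163701] [0.35619775 1.31660235 0.04115917]
10.6333 [ 0.40234504 -0.24946931  0.09779029] [np.float64(0.4022594805963911), np.float64(-0.24944779168357978), np.float64(0.0975)] [-0.18703763 -0.54088966 -4.4914452 ]
```

View pics/e_wrist.png

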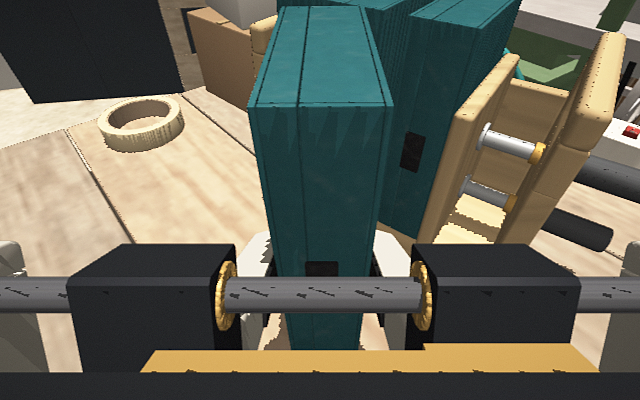

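View pics/e_sc.png

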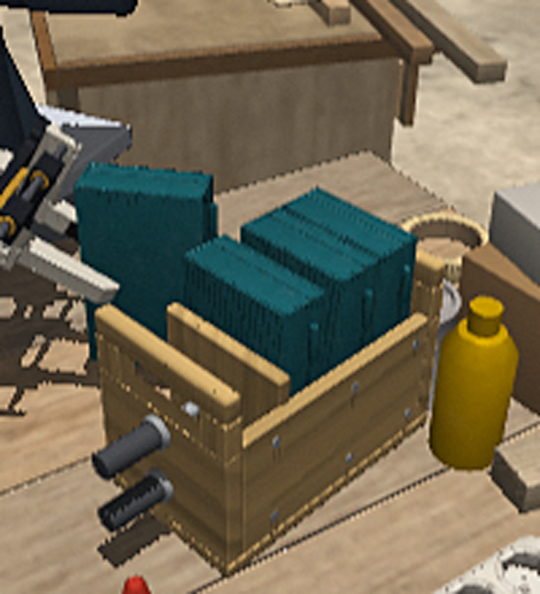

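View pics/e_sd.png

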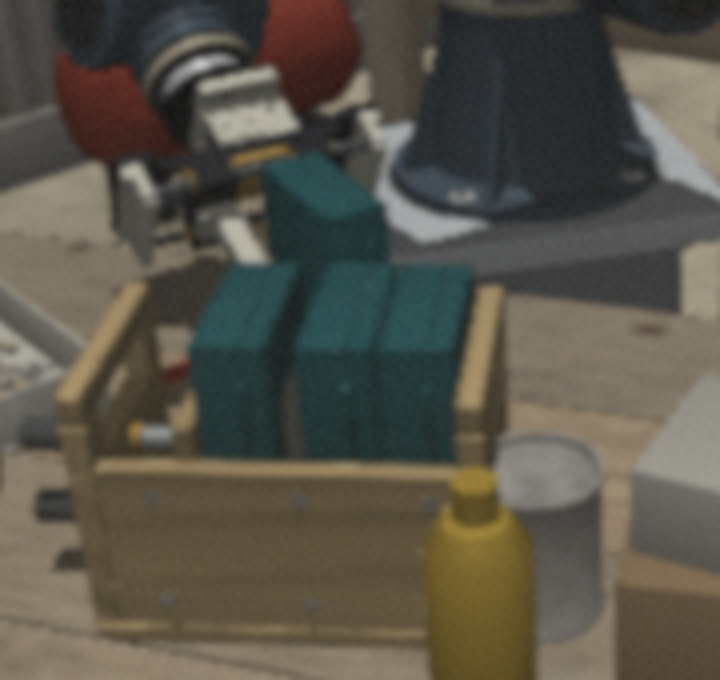

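```bash
python3 - <<'E'
from h import *
from rig import bot,viewer
import pickle
o=pickle.load(open('e.pkl','rb')); W=cam(viewer.calibration('wrist'),o); S=cam(viewer.calibration('scene'))
Rb=rot(GY+35); org=np.array(o['position'][:2])-Rb@TB; zb=o['position'][2]-ZT
for n,x,z,h in [('fl',-.051,.041,.17),('fr',-.051,0,.17),('br',.049,0,.17),('bl',.049,.041,.17),('latch',-.055,.0205,.1),('brb',.049,0,0)]:
    P=[*(org+Rb@[x,z]),zb+h]; print(n,np.round(P,3),np.round(proj(W,P)[0],1),np.round((proj(S,P)[0]-[220,110])*2.7,0))
crop('pics/e_wrist.png','pics/e_w.png',230,0,550,250,2.5)
E
```

```text
fl [ 0.37  -0.237  0.192] [253.3 107.2] [ 88. 160.]
fr [ 0.382 -0.277  0.192] [403.4 107.2] [ 72. 185.]
br [ 0.478 -0.249  0.192] [368.2   5.3] [201. 198.]
bl [ 0.466 -0.21   0.192] [284.1   5.3] [212. 171.]
latch [ 0.372 -0.258  0.122] [326.6 267.8] [ 83. 247.]
brb [ 0.478 -0.249  0.022] [349.3 232.4] [205. 373.]
```

View pics/e_w.png

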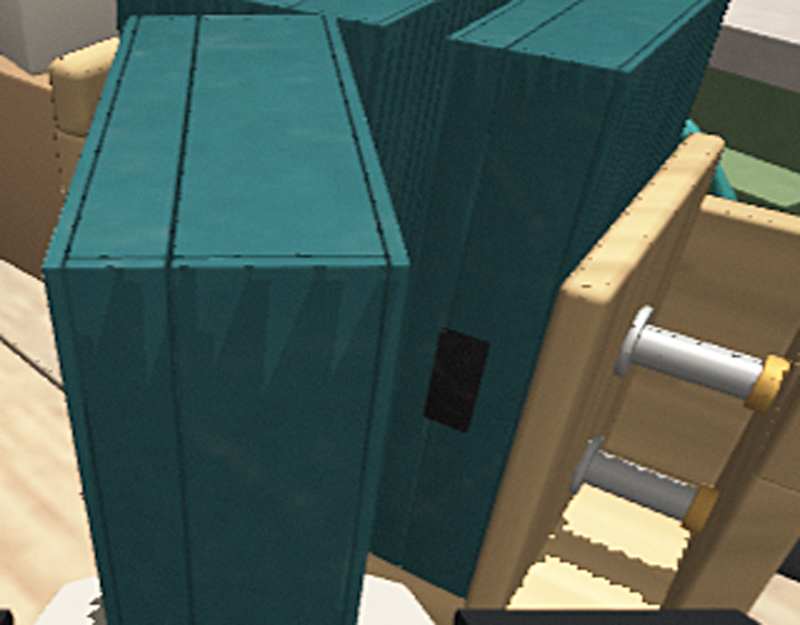

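```bash
python3 - <<'E'
from h import *
from rig import bot,viewer
import pickle
o=pickle.load(open('e.pkl','rb')); W=cam(viewer.calibration('wrist'),o); S=cam(viewer.calibration('scene'));D=cam(viewer.calibration('side'))
def inG(w): return rot(-GY)@(np.array(w[:2])-GO)
for n,p in dict(Rfl=(450,38),Rfr=(628,72),Mfr=(385,25)).items():
    print(n,np.round(inG(onplane(W,(p[0]/2.5+230-.3,p[1]/2.5-.3),.182)),4))
z=.192
for n,p in dict(fl=(248,107),fr=(393,107),br=(361,6),bl=(281,6)).items(): print('held wrist',n,np.round(inG(onplane(W,p,z)),4))
for n,p in dict(fr=(78,188),br=(202,203),bl=(213,176),fl=(92,163)).items(): print('held scene',n,np.round(inG(onplane(S,np.array(p)/2.7+[220-.3,110-.3],z)),4))
for n,p in dict(br=(345,218),bl=(385,203),fl=(310,155),fr=(268,165)).items(): print('held side',n,np.round(inG(onplane(D,np.array(p)/4+[190-.4,110-.4],z)),4))
Rb=rot(GY+35); org=np.array(o['position'][:2])-Rb@TB
for n,x,zz in [('fl',-.051,.041),('fr',-.051,0),('br',.049,0),('bl',.049,.041)]: print('pred',n,np.round(inG(org+Rb@[x,zz]),4))
E
```

```text
Rfl [-0.0517 -0.0577]
Rfr [-0.0524 -0.097 ]
Mfr [-0.051  -0.0412]
held wrist fl [-0.1907 -0.0711]
held wrist fr [-0.1678 -0.1038]
held wrist br [-0.087  -0.0462]
held wrist bl [-0.1093 -0.0142]
held scene fr [-0.1617 -0.105 ]
held scene br [-0.0803 -0.0528]
held scene bl [-0.1045 -0.0191]
held scene fl [-0.1861 -0.0734]
held side br [-0.0875 -0.0365]
held side bl [-0.1091 -0.0159]
held side fl [-0.1826 -0.0748]
held side fr [-0.166  -0.0987]
pred fl [-0.1903 -0.0728]
pred fr [-0.1668 -0.1063]
pred br [-0.0849 -0.049 ]
pred bl [-0.1084 -0.0154]
```

```bash
cat >> h.py <<'E'
def go(bot,cg,rel,lift,feed=.03,fs=None):
    a,b=tcp_for_corner(cg,rel,lift); r=bot.move_straight(a,b,feed=feed,f_stop=fs); o=bot.observe()
    d=np.array(o['position'])-a; f=np.array(o['contact_force']); fg=rot(-GY)@f[:2]
    dg=rot(-GY)@d[:2]
    print(cg,rel,lift,'stop' if r else '','t%.2f'%o['clock'],'err',np.round([*dg*1e3,d[2]*1e3],1),'F(G)',np.round([*fg,f[2]],1),'M',np.round(o['moment'],2),'op %.4f'%o['opening']); return r
E
python3 - <<'E'
from h import *
from rig import bot,viewer
go(bot,(-.058,-.0505),35,.017,.06,6)
go(bot,(-.046,-.0505),35,.017,.02,5)
o=bot.observe()
import pickle;pickle.dump(o,open('f.pkl','wb'))
cv2.imwrite('pics/f_w.png',viewer.get_image('wrist'))
crop('pics/f_w.png','pics/f_w2.png',230,0,550,250,2.5)
cv2.imwrite('pics/f_s.png',viewer.get_image('scene'));crop('pics/f_s.png','pics/f_s2.png',240,120,400,260,4)
E
```

```text
(-0.058, -0.0505) 35 0.017  t11.39 err [-0.1  0.3 -0.1] F(G) [-1.4 -1.  -4.9] M [-0.29  1.33 -0.04] op 0.0402
(-0.046, -0.0505) 35 0.017  t12.14 err [-0.1  0.1 -0. ] F(G) [-0.3 -0.7 -5. ] M [-0.34  1.28 -0.01] op 0.0407
```

View pics/f_w2.png

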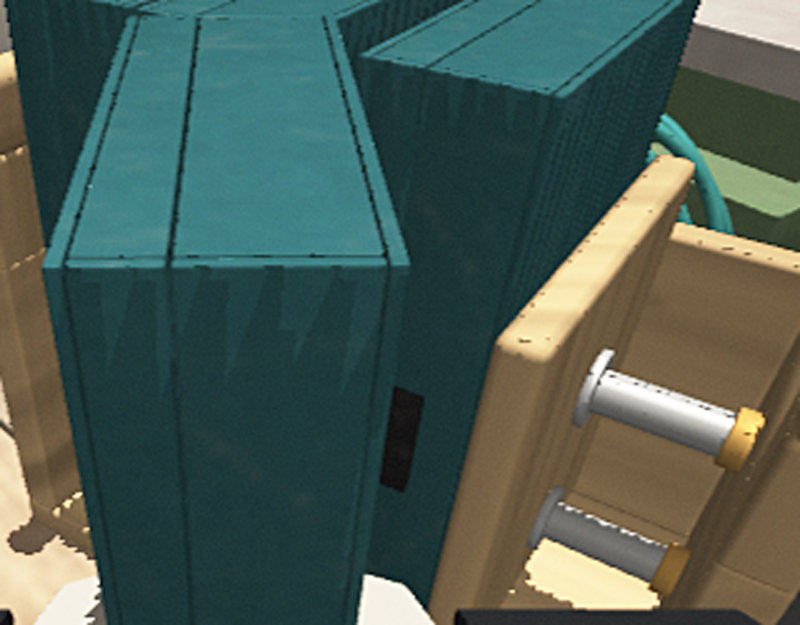

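View pics/f_s2.png

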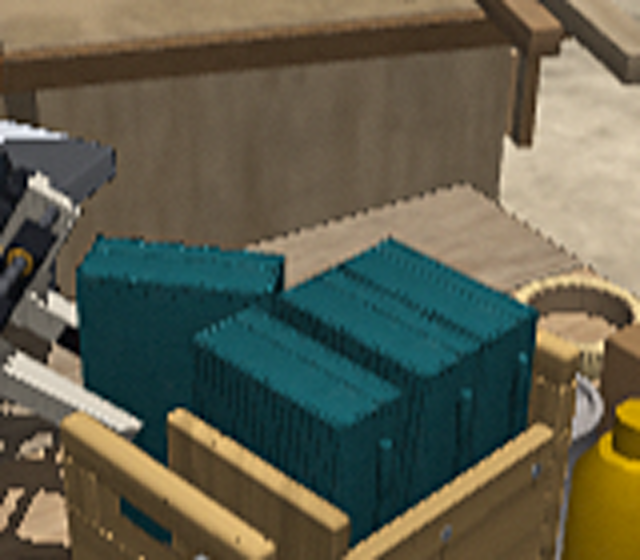

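```bash
python3 - <<'E'
from h import *
from rig import bot,viewer
ok=True
for cg in [(-.045,-.058),(-.044,-.066),(-.044,-.074),(-.044,-.080)]:
    if go(bot,cg,35,.015,.03,22): break
o=bot.observe()
import pickle;pickle.dump(o,open('g.pkl','wb'))
cv2.imwrite('pics/g_w.png',viewer.get_image('wrist'))
crop('pics/g_w.png','pics/g_w2.png',230,0,550,250,2.5)
cv2.imwrite('pics/g_s.png',viewer.get_image('scene'));crop('pics/g_s.png','pics/g_s2.png',240,120,400,260,4)
E
```

```text
(-0.045, -0.058) 35 0.015  t12.65 err [-0.6  1.2  0.2] F(G) [-2.5  5.2 -1.1] M [0.82 0.57 1.42] op 0.0406
(-0.044, -0.066) 35 0.015  t13.07 err [-1.5  2.7  0.1] F(G) [-9.3  8.5  2.6] M [1.47 0.41 2.78] op 0.0406
(-0.044, -0.074) 35 0.015  t13.48 err [-2.   3.5  0.1] F(G) [-11.2  10.7   4.1] M [1.88 0.37 3.57] op 0.0403
(-0.044, -0.08) 35 0.015  t13.83 err [-2.1  3.8  0. ] F(G) [-12.5  10.6   4. ] M [1.88 0.42 3.76] op 0.0404
```

View pics/g_w2.png

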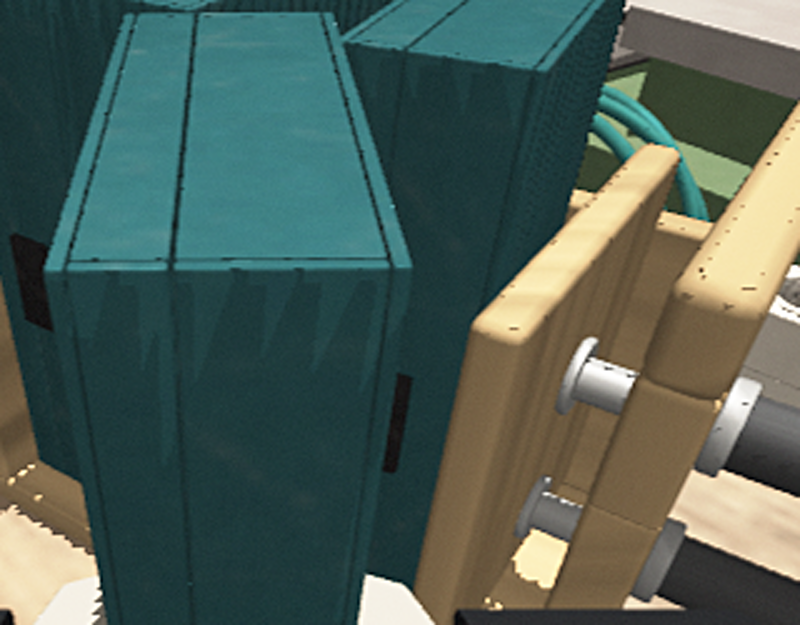

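View pics/g_s2.png

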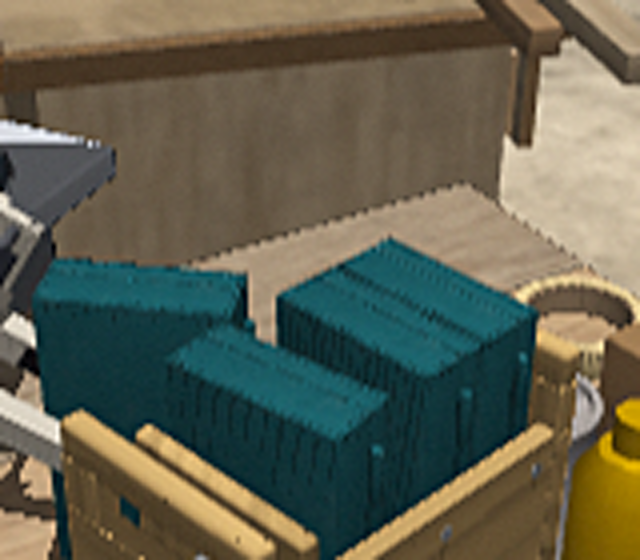

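```bash
python3 - <<'E'
from h import *
from rig import bot,viewer
go(bot,(-.043,-.083),35,.017,.03,22)
go(bot,(-.042,-.088),35,.017,.03,22)
go(bot,(-.041,-.090),28,.017,.03,22)
go(bot,(-.039,-.090),22,.017,.03,22)
o=bot.observe()
import pickle;pickle.dump(o,open('i.pkl','wb'))
cv2.imwrite('pics/i_w.png',viewer.get_image('wrist'))
crop('pics/i_w.png','pics/i_w2.png',230,0,550,250,2.5)
cv2.imwrite('pics/i_s.png',viewer.get_image('scene'));crop('pics/i_s.png','pics/i_s2.png',240,120,400,260,4)
E
```

```text
(-0.043, -0.083) 35 0.017  t14.21 err [-2.3  2.8 -0.9] F(G) [-14.1   6.3  -2.9] M [1.18 2.08 2.96] op 0.0405
(-0.042, -0.088) 35 0.017  t14.53 err [-2.7  3.2 -1.2] F(G) [-16.1   8.2  -3. ] M [1.22 2.22 3.43] op 0.0402
(-0.041, -0.09) 28 0.017  t14.91 err [-2.5  3.5 -1.2] F(G) [-15.5   8.8  -2.8] M [1.33 2.12 3.29] op 0.0407
(-0.039, -0.09) 22 0.017  t15.32 err [-2.   2.8 -1.2] F(G) [-10.9   7.6  -4.8] M [1.34 2.05 2.53] op 0.0406
```

View pics/i_w2.png

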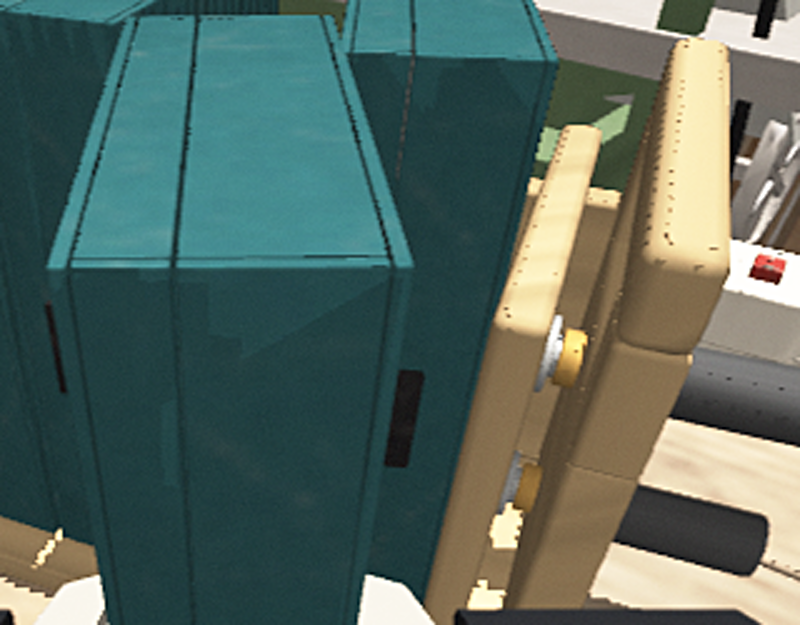

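View pics/i_s2.png

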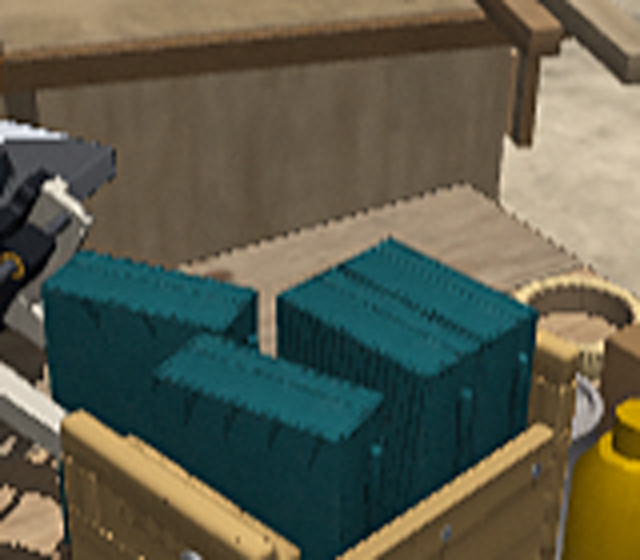

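```bash
python3 - <<'E'
from h import *
from rig import bot,viewer
for a in [((-.035,-.0885),14,.0165),((-.031,-.0875),7,.0165),((-.026,-.0865),1,.016)]:
    if go(bot,*a,.03,20): break
o=bot.observe()
import pickle;pickle.dump(o,open('j.pkl','wb'))
cv2.imwrite('pics/j_w.png',viewer.get_image('wrist'))
crop('pics/j_w.png','pics/j_w2.png',200,0,520,250,2.5)
cv2.imwrite('pics/j_s.png',viewer.get_image('scene'));crop('pics/j_s.png','pics/j_s2.png',240,120,400,260,4)
E
```

```text
(-0.035, -0.0885) 14 0.0165  t15.98 err [-1.3  1.9 -1. ] F(G) [-4.6  7.6 -4.9] M [1.38 1.71 1.8 ] op 0.0403
(-0.031, -0.0875) 7 0.0165  t16.51 err [-1.5  2.2 -1.2] F(G) [-5.9  8.4 -5.6] M [1.69 1.62 2.1 ] op 0.0402
(-0.026, -0.0865) 1 0.016  t17.02 err [-1.7  2.3 -1.5] F(G) [-6.6 10.7 -5.5] M [1.9  1.67 2.18] op 0.0409
```

View pics/j_w2.png

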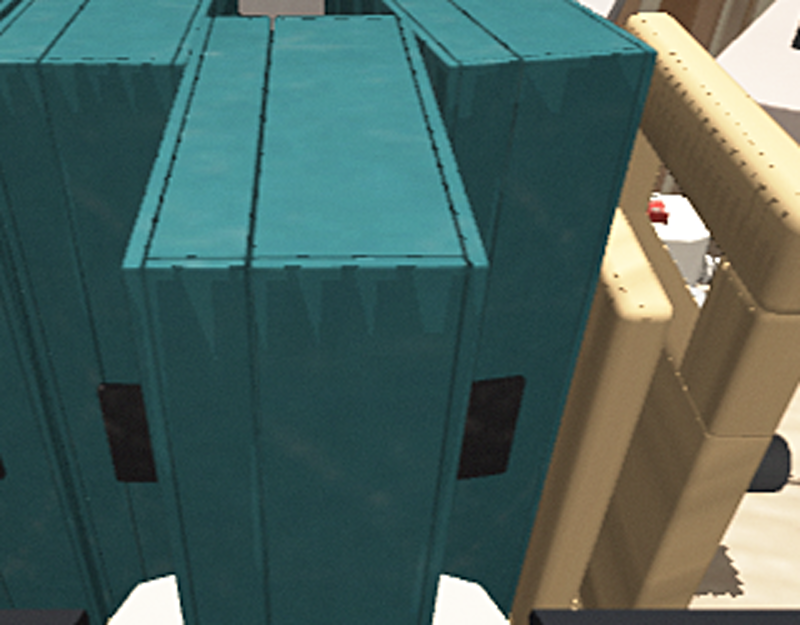

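View pics/j_s2.png

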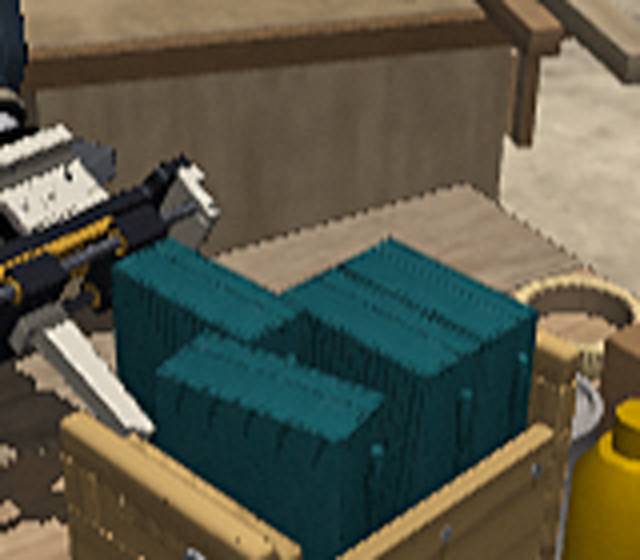

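```bash
python3 - <<'E'
from h import *
from rig import bot,viewer
for a in [((-.015,-.086),0,.0155),((-.003,-.085),0,.0155),((.009,-.0845),0,.015)]:
    if go(bot,*a,.04,22): break
o=bot.observe()
import pickle;pickle.dump(o,open('k.pkl','wb'))
cv2.imwrite('pics/k_w.png',viewer.get_image('wrist'))
cv2.imwrite('pics/k_s.png',viewer.get_image('scene'));crop('pics/k_s.png','pics/k_s2.png',240,120,400,260,4)
E
```

```text
(-0.015, -0.086) 0 0.0155  t17.56 err [-2.6  3.  -2.4] F(G) [-10.2  13.6  -6.9] M [2.45 2.07 2.92] op 0.0407
(-0.003, -0.085) 0 0.0155 stop t17.82 err [-8.5  3.4 -2.9] F(G) [ 3.7  1.2 -3.4] M [0.46 0.32 0.42] op 0.0403
```

View pics/k_w.png

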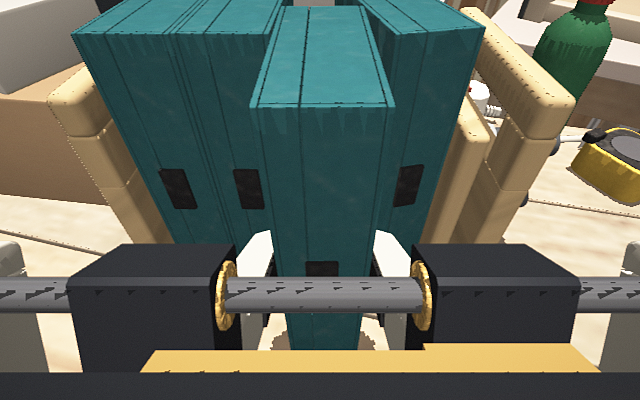

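View pics/k_s2.png

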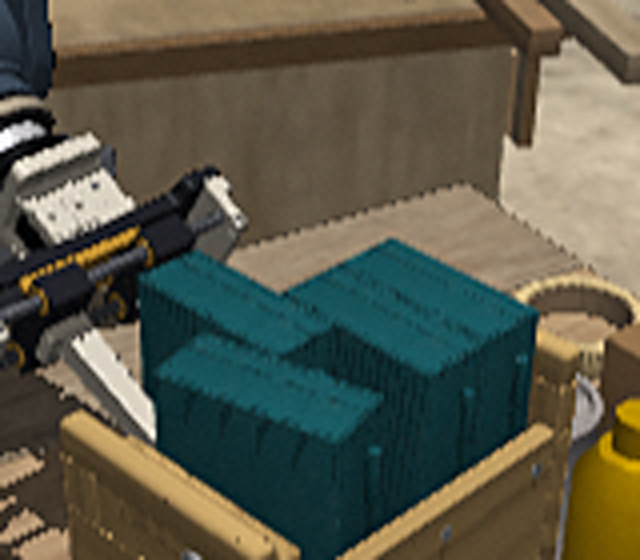

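```bash
python3 - <<'E'
from h import *
from rig import bot,viewer
bot.wait(.1)
o=bot.observe();a,_=tcp_for_corner((-.0115,-.0845),0,.0155);print(np.round(o['position']-a,4),o['contact_force'],o['moment'])
for a in [((-.006,-.0855),0,.016),((.002,-.0855),0,.016),((.009,-.085),0,.0155)]:
    if go(bot,*a,.02,30): break
bot.wait(.1);o=bot.observe();print(o['contact_force'])
cv2.imwrite('pics/l_w.png',viewer.get_image('wrist'))
cv2.imwrite('pics/l_s.png',viewer.get_image('scene'));crop('pics/l_s.png','pics/l_s2.png',240,120,400,260,4)
E
```

```text
[ 0.0005  0.0029 -0.0031] [ 5.95121644  0.34525579 -1.20998298] [ 0.33082998 -0.08560798  0.5388449 ]
(-0.006, -0.0855) 0 0.016 stop t18.41 err [-5.2  4.  -3.5] F(G) [-1.   0.2  1.3] M [0.33 0.12 0.27] op 0.0405
[-1.41743271  0.85072755  3.30827584]
```

View pics/l_w.png

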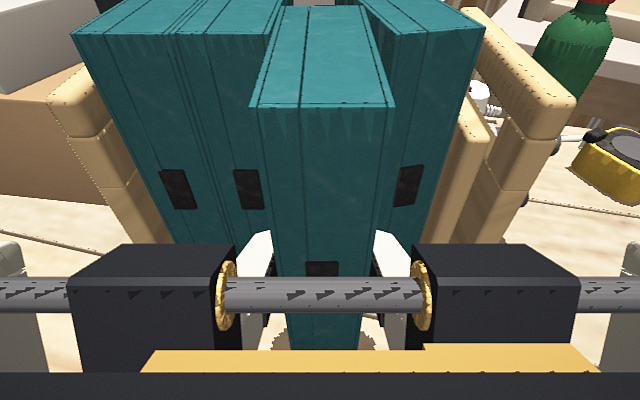

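View pics/l_s2.png

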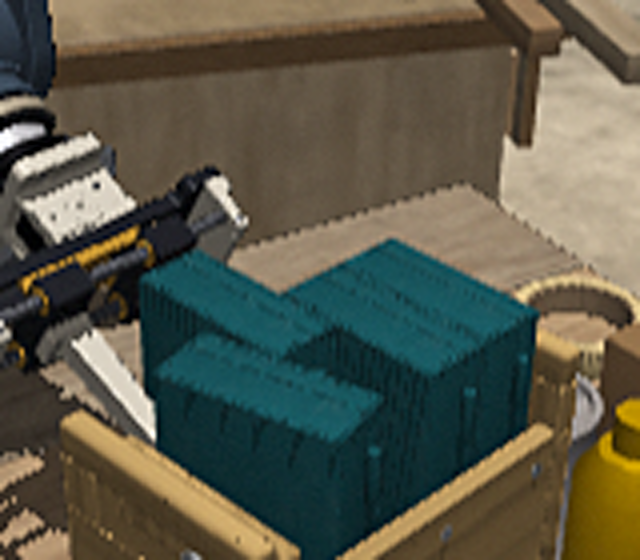

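```bash
python3 - <<'E'
from h import *
crop('pics/l_w.png','pics/l_w2.png',230,0,500,130,2.9)
crop('pics/l_s.png','pics/l_s3.png',260,170,360,245,7)
E
```

```text
(no output)
```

View pics/l_w2.png

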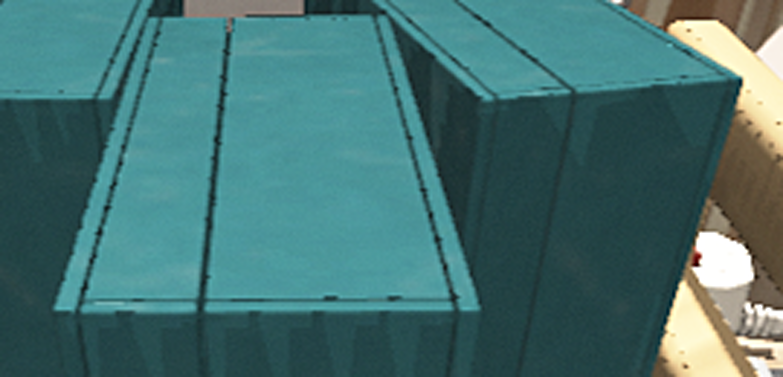

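View pics/l_s3.png

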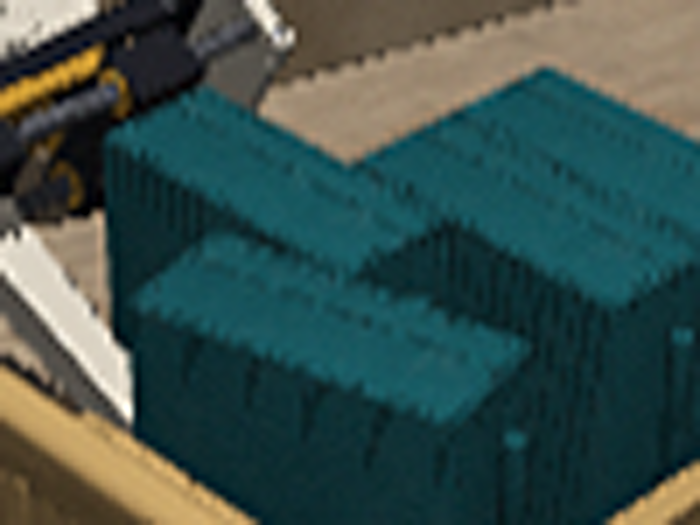

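```bash
python3 - <<'E'
from h import *
from rig import bot,viewer
go(bot,(-.0115,-.087),1,.0155,.03,22)
go(bot,(-.0115,-.091),2,.016,.03,22)
o=bot.observe()
cv2.imwrite('pics/m_w.png',viewer.get_image('wrist'))
cv2.imwrite('pics/m_s.png',viewer.get_image('scene'))
crop('pics/m_w.png','pics/m_w2.png',230,0,500,130,2.9)
crop('pics/m_s.png','pics/m_s3.png',260,170,360,245,7)
E
```

```text
(-0.0115, -0.087) 1 0.0155  t19.02 err [-1.5  1.6 -1.7] F(G) [-0.7  9.4 -4.8] M [1.6  1.15 1.96] op 0.0404
(-0.0115, -0.091) 2 0.016  t19.34 err [-1.8  3.2 -1.9] F(G) [ 2.6 16.7 -7.4] M [2.38 0.9  3.83] op 0.0404
```

View pics/m_w2.png

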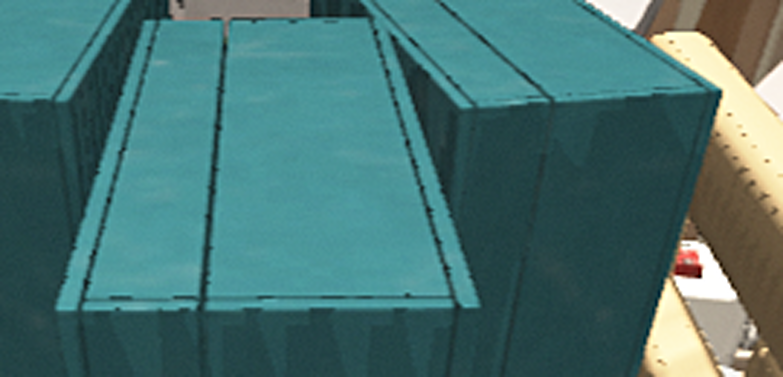

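View pics/m_s3.png

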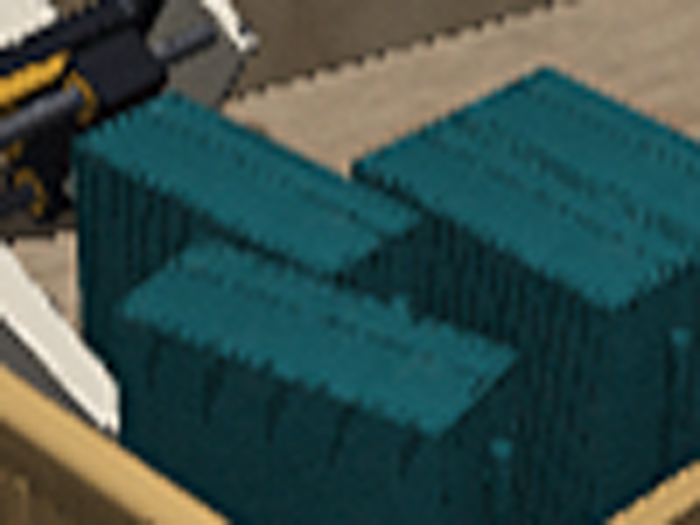

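```bash
python3 - <<'E'
from h import *
from rig import bot,viewer
for a in [((-.005,-.090),2,.016),((.001,-.090),2,.016),((.007,-.089),1,.016)]:
    if go(bot,*a,.025,20): break
bot.wait(.05);o=bot.observe();print(o['contact_force'])
cv2.imwrite('pics/n_w.png',viewer.get_image('wrist'))
cv2.imwrite('pics/n_s.png',viewer.get_image('scene'))
crop('pics/n_w.png','pics/n_w2.png',230,0,500,130,2.9)
crop('pics/n_s.png','pics/n_s3.png',260,170,360,245,7)
E
```

```text
(-0.005, -0.09) 2 0.016  t19.86 err [-3.2  3.6 -3. ] F(G) [-8.5 15.  -5.6] M [2.29 1.58 3.51] op 0.0407
(0.001, -0.09) 2 0.016 stop t20.12 err [-5.3  5.  -3.4] F(G) [ 2.6  4.7 -1.2] M [0.46 0.13 0.99] op 0.0406
[ 3.89319174  2.48466346 -0.16194044]
```

View pics/n_w2.png

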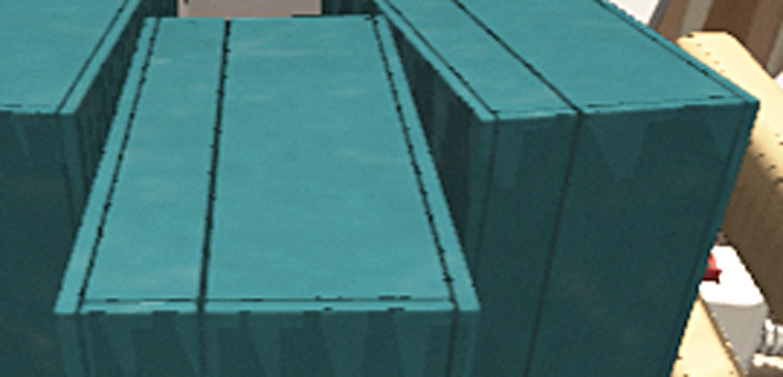

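View pics/n_s3.png

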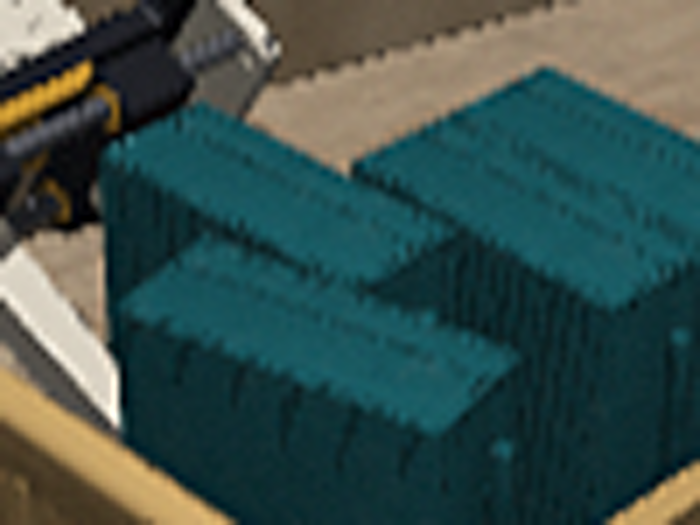

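```bash
python3 - <<'E'
from h import *
from rig import bot,viewer
go(bot,(-.004,-.092),3,.0165,.03,25)
for a in [((.001,-.092),3,.0165),((.006,-.091),2,.0165),((.010,-.090),2,.0165)]:
    if go(bot,*a,.025,35): break
bot.wait(.05);o=bot.observe();print(o['contact_force'])
cv2.imwrite('pics/o_w.png',viewer.get_image('wrist'))
cv2.imwrite('pics/o_s.png',viewer.get_image('scene'))
crop('pics/o_w.png','pics/o_w2.png',230,0,500,130,2.9)
crop('pics/o_s.png','pics/o_s3.png',260,170,360,245,7)
E
```

```text
(-0.004, -0.092) 3 0.0165  t20.72 err [-1.8  3.7 -2.1] F(G) [ 5.6 18.  -8.7] M [2.54 1.03 4.5 ] op 0.0405
(0.001, -0.092) 3 0.0165  t21.07 err [-3.7  4.5 -3.2] F(G) [-10.2  19.5  -4.1] M [2.8  1.44 4.42] op 0.0406
(0.006, -0.091) 2 0.0165  t21.45 err [-4.2  4.6 -3.3] F(G) [-17.8  18.7  -0.3] M [2.76 1.31 4.27] op 0.0407
(0.01, -0.09) 2 0.0165  t21.77 err [-4.   4.4 -3.3] F(G) [-16.4  18.4  -0.9] M [2.74 1.29 4.31] op 0.0404
[-9.16545581 23.62643104 -0.79469879]
```

View pics/o_w2.png

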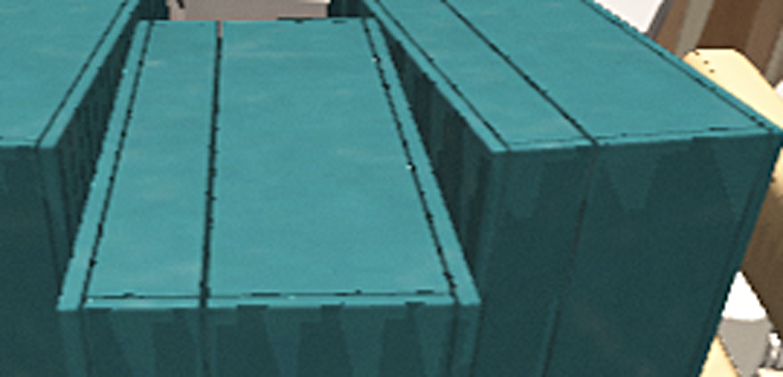

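View pics/o_s3.png

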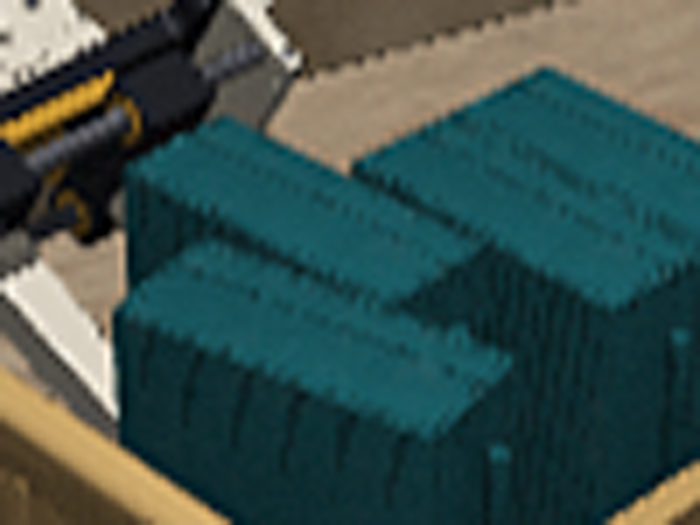

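```bash
python3 - <<'E'
from h import *
from rig import bot,viewer,effector
go(bot,(.0155,-.0885),1,.0165,.025,30)
cv2.imwrite('pics/p_w.png',viewer.get_image('wrist'))
bot.wait(.05);o=bot.observe();print(o['contact_force'])
cv2.imwrite('pics/p_d.png',viewer.get_image('side'))
crop('pics/p_d.png','pics/p_d2.png',190,110,370,280,4)
E
```

```text
(0.0155, -0.0885) 1 0.0165  t22.32 err [-4.   4.2 -3.3] F(G) [-17.4  17.9  -1.4] M [2.73 1.25 4.01] op 0.0405
[-9.73002908 23.11531733 -0.39226425]
```

View pics/p_w.png

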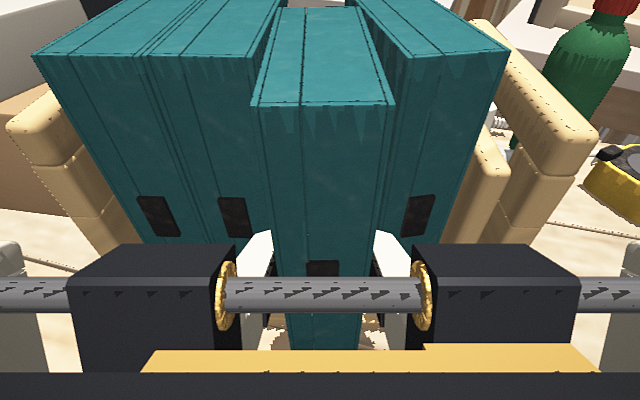

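View pics/p_d2.png

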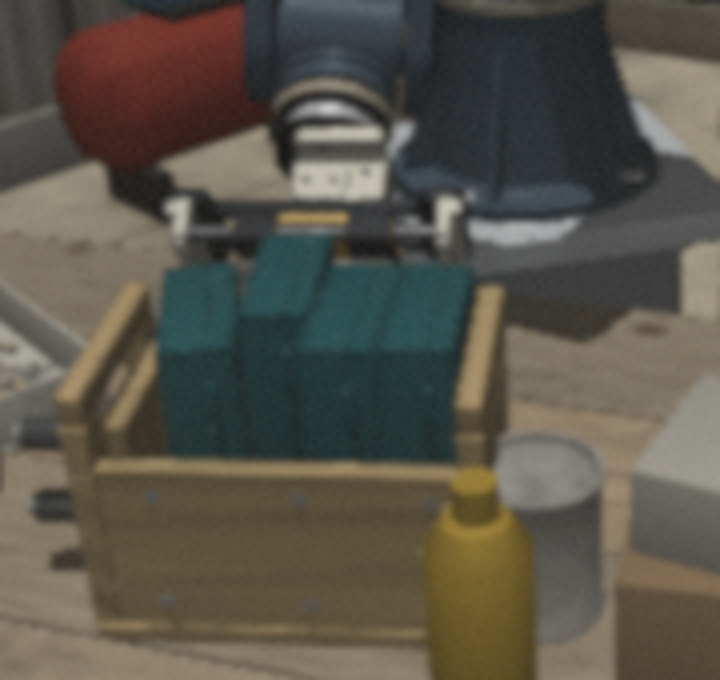

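```bash
python3 - <<'E'
from h import *
from rig import bot,viewer,effector
go(bot,(.0135,-.084),0,.0155,.025,30)
effector.set_gripper(.052)
bot.wait(.1);o=bot.observe();print(o['contact_force'],o['opening'],o['position'])
p=np.array(o['position']);zt=q2R(o['tcp_rot'])[:,2]
print(bot.move_straight(list(p-.06*zt),feed=.08,f_stop=12))
o=bot.observe();print(o['clock'],o['contact_force'])
import pickle;pickle.dump(o,open('q.pkl','wb'))
cv2.imwrite('pics/q_w.png',viewer.get_image('wrist'))
cv2.imwrite('pics/q_s.png',viewer.get_image('scene'))
crop('pics/q_s.png','pics/q_s3.png',260,170,360,245,7)
E
```

```text
(0.0135, -0.084) 0 0.0155  t22.87 err [-1.5  1.2 -1.7] F(G) [-3.3  8.2 -6.3] M [1.64 1.53 1.34] op 0.0405
[-0.54257615 -0.02270909 -0.01995243] 0.05196994964669612 [ 0.49749913 -0.27172284  0.09118644]
False
24.325 [ 0.16844999  0.278673   -0.4479996 ]
```

View pics/q_w.png

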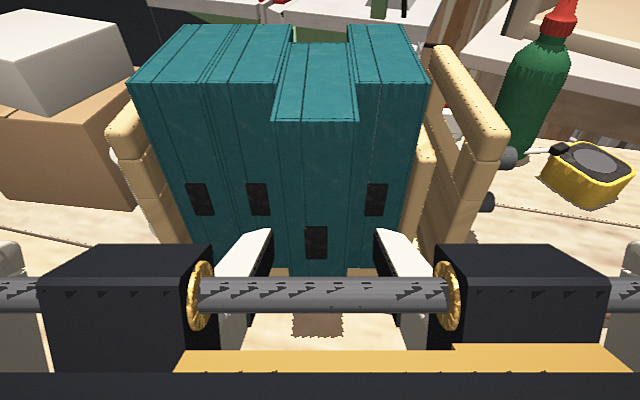

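View pics/q_s3.png

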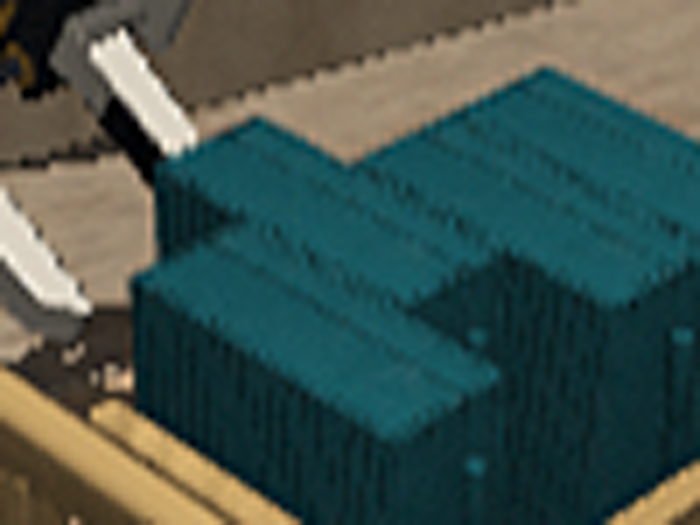

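```bash
cat >> h.py <<'E'
def push(bot,x,y,z,feed=.02,fs=None,tilt=30):
    w=G2W((x,y)); r=bot.move_straight([*w,z],R2q(tool(GY,tilt)),feed=feed,f_stop=fs); o=bot.observe()
    dg=rot(-GY)@(np.array(o['position'][:2])-GO); f=o['contact_force']; print(x,'stop' if r else '','t%.2f'%o['clock'],'tcpG',np.round([*dg,o['position'][2]],4),'F',np.round([*(rot(-GY)@f[:2]),f[2]],1)); return r
E
python3 - <<'E'
from h import *
from rig import bot,viewer,effector
effector.set_gripper(0,20)
push(bot,-.125,-.062,.055,.1,8)
for x in (-.098,-.088,-.082,-.076,-.070):
    if push(bot,x,-.062,.052,.03,25): break
o=bot.observe()
cv2.imwrite('pics/r_w.png',viewer.get_image('wrist'))
cv2.imwrite('pics/r_s.png',viewer.get_image('scene'))
crop('pics/r_s.png','pics/r_s3.png',250,160,370,260,6)
E
```

```text
-0.125  t26.19 tcpG [-0.1249 -0.062   0.0553] F [-0.3  0.3 -0.3]
-0.098  t27.25 tcpG [-0.0982 -0.062   0.0519] F [-0.4 -0.8 -0.5]
-0.088  t27.73 tcpG [-0.0885 -0.0618  0.0517] F [-6.6 -1.1  2.3]
-0.082  t28.08 tcpG [-0.0828 -0.0617  0.0516] F [-10.3  -0.2   4.3]
-0.076  t28.43 tcpG [-0.0771 -0.0616  0.0515] F [-13.7  -0.5   5.7]
-0.07  t28.78 tcpG [-0.0713 -0.0615  0.0515] F [-15.1  -0.4   8.5]
```

View pics/r_w.png

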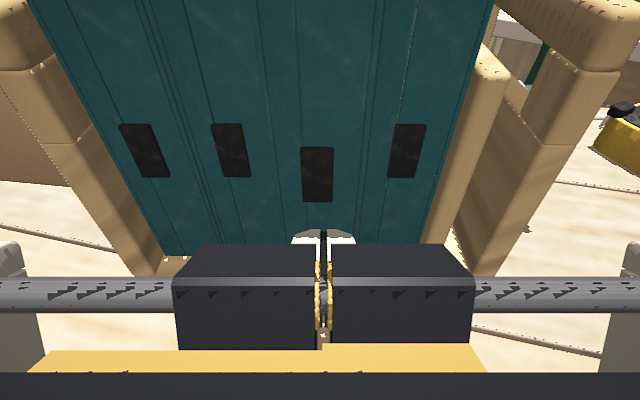

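View pics/r_s3.png

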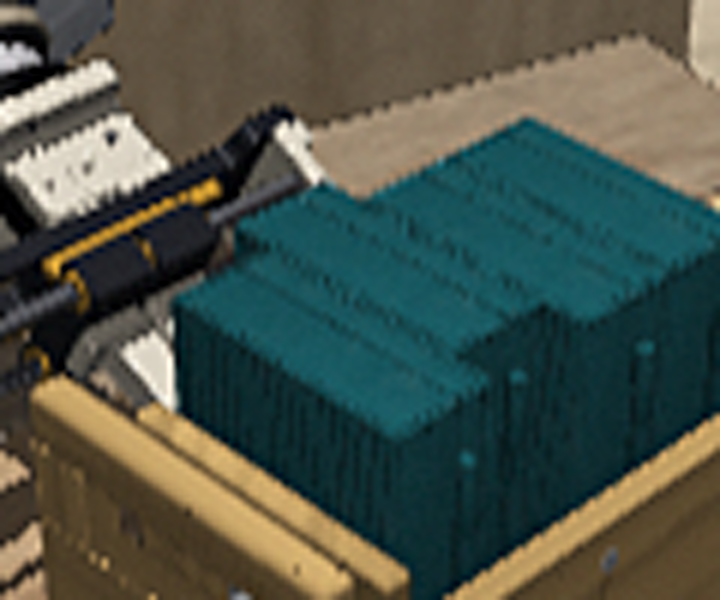

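```bash
python3 - <<'E'
from h import *
from rig import bot,viewer,effector
for x in (-.065,-.061,-.059,-.057,-.0555,-.054,-.0525,-.051):
    if push(bot,x,-.062,.052,.02,12): break
o=bot.observe()
cv2.imwrite('pics/s_w.png',viewer.get_image('wrist'))
cv2.imwrite('pics/s_s.png',viewer.get_image('scene'))
crop('pics/s_s.png','pics/s_s3.png',250,160,370,260,6)
E
```

```text
-0.065  t29.28 tcpG [-0.0666 -0.0615  0.0515] F [-18.8  -0.8   9. ]
-0.061  t29.63 tcpG [-0.0626 -0.0615  0.0515] F [-18.3  -0.6   9.4]
-0.059  t29.88 tcpG [-0.0607 -0.0616  0.0514] F [-20.   -2.   10.1]
-0.057  t30.13 tcpG [-0.0587 -0.0616  0.0515] F [-19.8  -1.8  10.4]
-0.0555  t30.38 tcpG [-0.0573 -0.0616  0.0514] F [-22.   -1.9  10.6]
-0.054  t30.63 tcpG [-0.0558 -0.0616  0.0514] F [-21.3  -1.4  11.4]
-0.0525  t30.88 tcpG [-0.0543 -0.0617  0.0514] F [-21.5  -1.3  11.9]
-0.051  t31.13 tcpG [-0.0533 -0.0617  0.0514] F [-27.9  -2.6  14.5]
```

View pics/s_w.png

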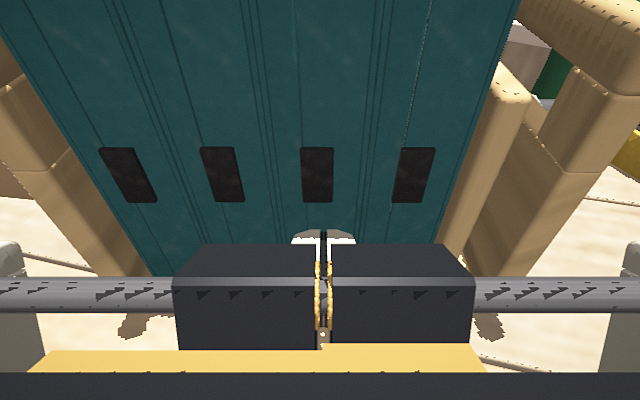

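View pics/s_s3.png

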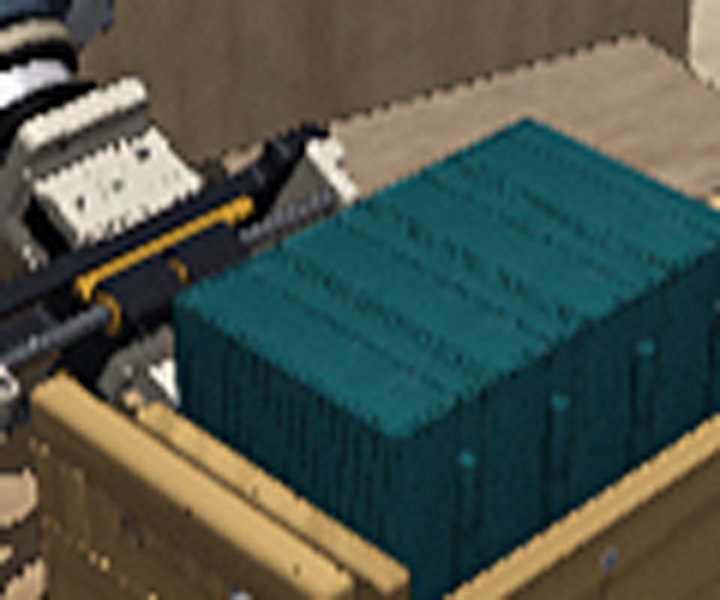

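```bash
python3 - <<'E'
from h import *
from rig import bot,viewer,effector
push(bot,-.12,-.062,.056,.08)
push(bot,-.16,-.05,.2,.12)
bot.wait(.3); o=bot.observe(); print(o['contact_force'],o['clock'])
import pickle;pickle.dump(o,open('t.pkl','wb'))
cv2.imwrite('pics/t_w.png',viewer.get_image('wrist'))
cv2.imwrite('pics/t_s.png',viewer.get_image('scene'));cv2.imwrite('pics/t_d.png',viewer.get_image('side'))
crop('pics/t_s.png','pics/t_s3.png',250,160,370,260,6)
crop('pics/t_d.png','pics/t_d3.png',190,130,350,280,4)
E
```

```text
-0.12  t32.25 tcpG [-0.1196 -0.0622  0.0561] F [ 0.2  0.7 -0.2]
-0.16  t33.65 tcpG [-0.1601 -0.0499  0.1996] F [ 0.7 -0.1 -0.4]
[-0.05156073  0.49648753 -0.04520881] 33.95
```

View pics/t_w.png

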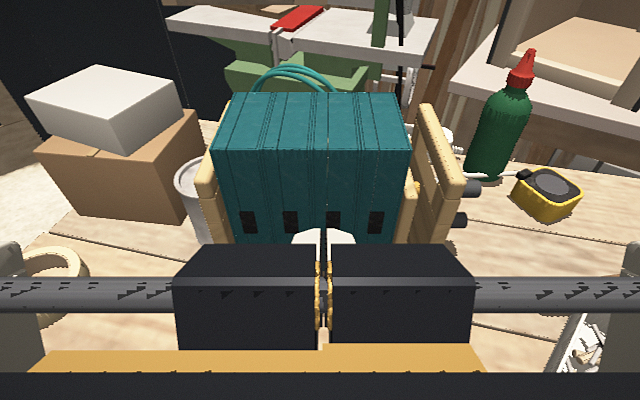

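View pics/t_s3.png

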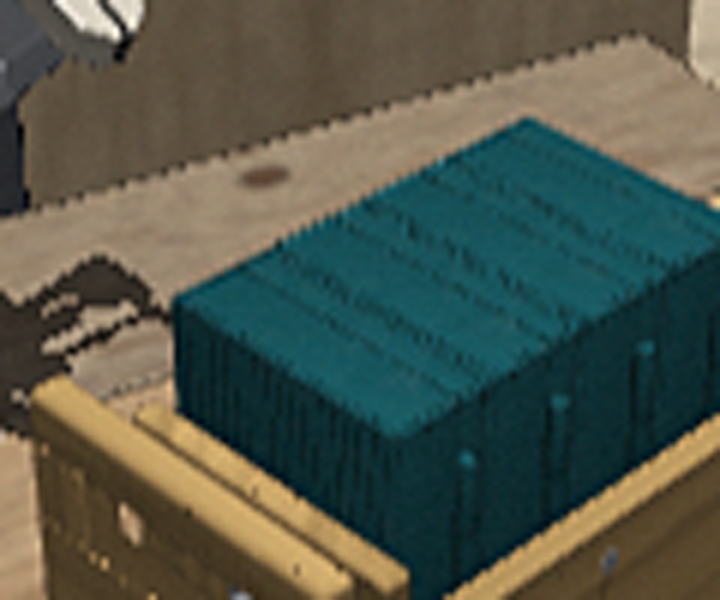

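View pics/t_d3.png

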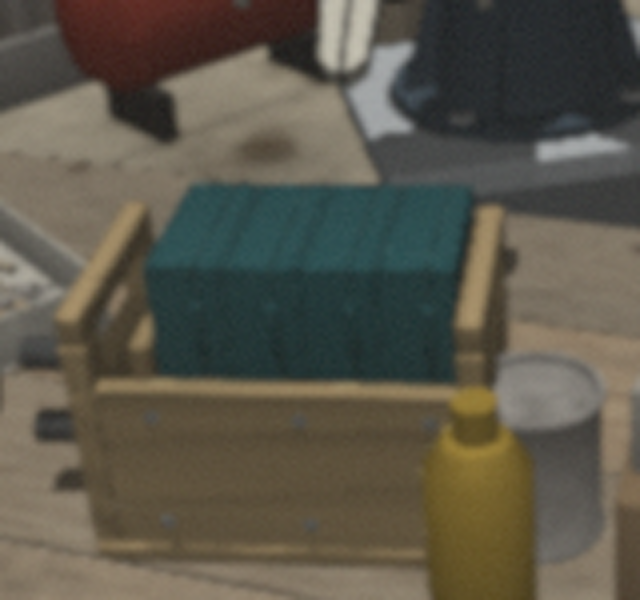

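```bash
python3 - <<'E'
from rig import job,bot
job.close_job(); print(bot.observe()['clock'])
E
```

```text
the job is handed in; nothing more can be done
the job is handed in; nothing more can be done
```

The box is back in the gap, and I handed the job in at about 34 s of the 61 s; no verdict came back.

- **Insertion:** I gripped the box from the front at mid height. I put one back corner into the gap with the box turned about 35°, pushed the right neighbour sideways against the spring, then straightened the box and pushed it in. I let go about 37 mm short of home and pushed the spine below the latch with closed fingers. The push took about 15–22 N and rose to 28 N when the box met the back stop.
- **Problem on the way:** the right box turned about 7° during the spreading, and my push stopped on its force limit three times. I moved the box towards the plate to free it, and further pushing straightened the right box.
- **Last checks:** after backing the arm away, all three camera views show the four spines and latches in line, the tops level, all boxes upright, and the plate held back by the full row. The force on the tool was about zero. I judged the final positions by eye from these pictures and did not measure them to the millimetre.

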